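Load the wash carrier and lock it with its spring clip

TASK

Get the wash carrier ready for the washing machine: throw the scrap that lies in the drip pan into the yellow bin, stack all the parts trays on the carrier's spindle, put the blue lid on top of them collar up, then push the spring clip sideways onto the spindle, lying on the lid's collar, until its arms snap round the spindle. Leave the other things on the bench where they are.

Things in the scene. Friction and masses are not known exactly. Their poses are not given: they have to be found in the camera images.
- spindle_seat (a point): centre of the flat top of the wash carrier's dark steel base (88 mm across, 18 mm over the bench), where the first tray sits. z: the axis of the bright upright spindle, 14 mm in diameter up to 50 mm over this point. The base is fixed in the drip pan
- spindle_tip (a point): top of the spindle, 58 mm over the seat. Its top 8 mm is a button head 17 mm in diameter that tapers to 8 mm at this point
- pan_c (a point): centre of the floor of the fixed green drip pan, 3 mm over the bench; the pan is 170 mm (x) by 290 mm (y), rim 10 mm high. The carrier stands 85 mm from this point along +y; the scrap lies in the other half
- tray1_c (a point): parts tray lying flat: steel dish 88 mm across, 10 mm high (rim 3 mm thick, inside radius 41 mm, floor 2 mm) holding watch wheels, with a brass hub in its middle, 30 mm across, 10 mm high, and a 22 mm hole through it; 0.11 kg. Point: hub centre, 5 mm over the underside; z up. Trays stack hub on hub, 10 mm each. Two or three of the three trays are present; None from the start: absent
- tray2_c (a point): parts tray lying flat: steel dish 88 mm across, 10 mm high (rim 3 mm thick, inside radius 41 mm, floor 2 mm) holding watch wheels, with a brass hub in its middle, 30 mm across, 10 mm high, and a 22 mm hole through it; 0.11 kg. Point: hub centre, 5 mm over the underside; z up. Trays stack hub on hub, 10 mm each. Two or three of the three trays are present; None from the start: absent
- tray3_c (a point): parts tray lying flat: steel dish 88 mm across, 10 mm high (rim 3 mm thick, inside radius 41 mm, floor 2 mm) holding watch wheels, with a brass hub in its middle, 30 mm across, 10 mm high, and a 22 mm hole through it; 0.11 kg. Point: hub centre, 5 mm over the underside; z up. Trays stack hub on hub, 10 mm each. Two or three of the three trays are present; None from the start: absent
- lid_c (a point): the carrier's lid: a blue disc 88 mm across and 3 mm thick with an aluminium-coloured collar standing on its middle, 44 mm across, up to 10 mm over the underside; a 22 mm hole runs through; 0.14 kg (may vary a little). The point is its centre, 5 mm over its underside; z is up (collar up). It stands on the topmost tray's hub
- clip_grip (a point): centre of the upright red grip of the spring clip: 24 mm (x) by 14 mm (y), from 6 to 32 mm over the clip's underside, this point 19 mm over it. The clip lies flat: z up, +x the way its mouth opens; 0.1 kg, 65 mm long, 6 mm thick apart from the grip
- clip_mouth (a point): centre of the clip's mouth, where the spindle's axis lies once it is snapped home: 36 mm ahead (+x) of the grip's centre, 3 mm over the underside; axes as the grip's. A steel bridge, 40 mm wide, lies 7 to 17 mm behind it and stops the spindle
- clip_nose (a point): 17 mm ahead (+x) of the mouth's centre, between the ends of the clip's two sprung arms. Their flared lead-in is about 22 mm wide here, their noses (6 mm ahead of the mouth's centre) stand 10 mm apart. Pushed level along +x onto the spindle the arms open, then snap in behind it, at about 10 N. They are not made to pass the 17 mm head from above: enter from any side, between lid collar and head (10 mm with 3 trays)
- scrap1_c (a point): scrap: crumpled ball of used paper, stiff, about 35 mm wide (29 mm across its flats, the normals of which are x and y), 34 mm high, 12 g. Point: its centre, 17 mm over its underside. Three or four of the four pieces of scrap are present; None from the start: absent
- scrap2_c (a point): scrap: crumpled ball of used paper, stiff, about 35 mm wide (29 mm across its flats, the normals of which are x and y), 34 mm high, 12 g. Point: its centre, 17 mm over its underside. Three or four of the four pieces of scrap are present; None from the start: absent
- scrap3_c (a point): scrap: a pegwood offcut (pale), 60 mm long (its x), 20 mm wide (y), 18 mm high, 20 g. The point is its centre. May be absent (None from the start)
- scrap4_c (a point): scrap: a pegwood offcut (brown), 64 mm long (its x), 20 mm wide (y), 18 mm high, 20 g. The point is its centre. May be absent (None from the start)
- bin_in (a point): centre of the inner floor of the yellow waste bin, an open box 130 x 130 mm, 85 mm high, walls and floor 4 mm thick, fixed; its axes run along its sides, z up
- loupe: a black eye loupe, 38 mm across, 38 mm high; stands or lies loose on the bench, not part of the job. Origin: centre of its underside
- driver: a screwdriver with a blue handle, 150 mm long, 26 mm thick; stands or lies loose on the bench, not part of the job. Origin: centre of its underside
- tweezers: steel tweezers lying flat, 115 mm long, 6 mm high; stands or lies loose on the bench, not part of the job. Origin: centre of its underside
- wood_block: a wooden block with a black band, 50 x 40 x 34 mm; stands or lies loose on the bench, not part of the job. Origin: centre of its underside
- oil_pot: an amber glass oil pot with a brass cap, 48 mm across, 24 mm high; stands or lies loose on the bench, not part of the job. Origin: centre of its underside

How it is judged:
By the outcome, as a careful person would: the job done as asked, in the order asked, and still so for the second after the job is handed in, with the robot touching nothing.
Of tray1, tray2, tray3 only 2 to 3 are there at a start; the rules pass over those that are not, and their reading is None.
Of scrap1, scrap2, scrap3, scrap4 only 3 to 4 are there at a start; the rules pass over those that are not, and their reading is None.
At some moment in a run one of scrap1, scrap2, scrap3, scrap4 may be knocked a few centimetres aside while the robot is not near it.
Once in a run the grip may slacken for a moment while it holds something.
It also fails if it takes over 208 s, if anything falls off the work surface, if the arm or the gripper's body presses on something with over 40 N, if the wrist force passes 120 N, or if a joint passes its speed limit or range.

ROBOT

A 7-joint arm with a two-finger parallel gripper is mounted at the origin on the work surface. World frame = base frame: x ahead of the robot, y to its left, z up, the work surface at z = 0. Lengths are in m, angles in degrees, forces in N, time in s.
With the tool pointing down it reaches from about 0.425 to 0.875 m from the base axis. Payload 4.7 kg.
Tool frame: the origin (TCP) lies midway between the tips of the shut fingers; the grasp point (between the pads) lies 19 mm behind it; z points along the fingers, x is the direction in which the jaws open and shut, and the axes are right-handed (so a half turn about z gives the same grasp; the last joint's range is limited). The gripper opens to 87 mm and grips with 3 to 60 N. Pads are 19 mm wide; open, the fingers measure 117 mm over their backs; the gripper's body (75 mm by 190 mm) begins 51 mm behind the grasp point.
Start: joints at [-66.801, 18.392, -4.016, 83.108, 1.295, 78.541, -3.26], TCP at [0.248, 0.601, 0.223] pointing down, gripper open.
Joint ranges: [-163.93, 163.93], [-17.29, 119.83], [-79.2, 71.16], [3.27, 140.29], [-89.18, 269.18], [5.43, 117.66], [-154.24, 154.24]. Speed limits (degrees/s): [147.25, 147.25, 180, 180, 180, 180, 180].

INTERFACE

Orientations are given as [roll, pitch, yaw] about the fixed x, y, z axes, in that order (R = Rz(yaw) Ry(pitch) Rx(roll)).
In Python, from cell import state, viewer, sign_off gives the robot as it stands. The module is installed in compiled form; this text tells all that it offers.
- The arm moves only by the shell command python3 -m inch 'ROWS' [FORCE]. ROWS is JSON, a list of rows, each a list of 3 entries, a list of its own where there are three numbers: the finger opening in cm, from 0 to 8.7, then the shift along the tool's x, y, z in cm, then the turn, a rotation vector about the tool's x, y, z in degrees. A call has 1 to 12 rows; each row is the pose to reach, as a shift and turn from the pose commanded when the call began, along the tool's axes at that moment; what a row does not reach only later rows make up. A row lasts 1/8 s, in which the tool goes at most 62.5 mm and 10.7 degrees, less where a joint would pass 70% of its speed; a pose out of reach is approached as far as the arm can. A call with a gripper value outside its range is refused whole. The fingers move at their own pace and stop on an object; FORCE is the grip in N (left out, the last holds). Time passes only in rows, so rows that repeat a pose let the fingers close. It gives the time, the measured TCP pose, the force and the opening at its end, in the units of the state.
- state(): the state, without advancing time (a new reading comes with each control period).
- viewer.read_camera(name): name is "side" or "top"; returns the picture (420x560x3 uint8, red, green, blue); there is no depth.
- viewer.calibration(name): a dict with "intrinsics" (3x3 intrinsics, pixels), "R" (3x3) and "t" (3): a world point X has camera coordinates R X + t. Camera axes: x right, y down, z forward; pixel columns grow to the right and rows downward; lengths in m; the calibration is good to about 2 mm. A picture is of the moment at which its call begins. calibration takes no time and is no camera call.
- sign_off(): hands the job in, once; it reports no verdict.
The state is a dict: "clock": time; "qpos": joint angles; "joint_vel": joint speeds; "tau": joint torques, N m; "position": TCP position; "tcp_rot": TCP orientation; "wrist_force": force on the tool from outside, world axes, zero at the start; "wrist_torque": the same for the moment, N m; "grip_width": finger opening in m.
Only numpy, scipy, OpenCV 4.12 (cv2) and the standard library are available. Lean on these libraries where they do the work, as an engineer would, in place of code of your own. Each camera call takes 0.05 s, during which the arm holds its last target. There are 200 camera calls.

## Working session

There is one attempt and no reset: what is moved stays moved. The work goes in short steps, Python scripts to look and compute and a shell command to move; the robot and the scene stay as the last step left them, time stands still between calls to the robot, and variables do not carry over. Pictures are saved under pics/ and viewed, about 12 in all and at most 16, crops included, and the job is handed in when it is done.

```bash
ls; mkdir -p pics; python3 - <<'E'
from cell import state, viewer
import cv2, numpy as np
np.set_printoptions(precision=4,suppress=True)
for n in("side","top"):
    im=viewer.read_camera(n); cv2.imwrite(f"pics/{n}0.png",im[...,::-1]); 
    cv2.imwrite(f"pics/{n}0b.png",cv2.resize(im[...,::-1],(800,600),interpolation=cv2.INTER_CUBIC))
    c=viewer.calibration(n); print(n,c["intrinsics"],c["R"],c["t"],-c["R"].T@c["t"])
print(state())
E
```

```text
pics
side [[381.5384   0.     281.5871]
 [  0.     381.5384 211.3488]
 [  0.       0.       1.    ]] [[ 0.9949 -0.101   0.0007]
 [-0.0768 -0.7608 -0.6445]
 [ 0.0656  0.6411 -0.7646]] [-0.5246  0.0796  0.9363] [ 0.4667 -0.5927  0.7676]
top [[420.7893   0.     281.888 ]
 [  0.     420.7893 207.007 ]
 [  0.       0.       1.    ]] [[-0.0061 -0.9997 -0.0233]
 [-0.9976  0.0077 -0.0687]
 [ 0.0689  0.0228 -0.9974]] [-0.0093  0.5243  1.0622] [ 0.4498 -0.0375  1.0952]
{'clock': 0.1, 'qpos': array([-66.8029,  18.4368,  -4.0167,  83.168 ,   1.2954,  78.5417,
        -3.2591]), 'joint_vel': array([ 0.0139, -0.076 ,  0.1195, -0.1468, -0.0229,  0.0591,  0.051 ]), 'tau': array([ -0.0003, -49.2575,  -0.4059, -31.3402,  -0.064 ,   0.0396,
         0.0001]), 'position': array([0.2474, 0.6005, 0.2215]), 'tcp_rot': array([179.9945,   0.1012,  67.6145]), 'wrist_force': array([-0.6093,  0.0916, -0.7337]), 'wrist_torque': array([ 0.0338,  0.008 , -0.0026]), 'grip_width': 0.08705757414844562}
```

View pics/top0b.png

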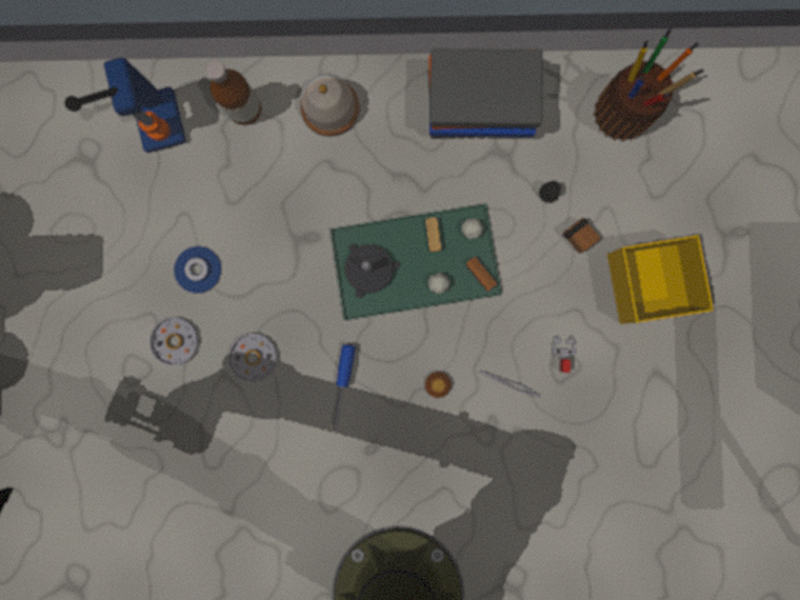

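View pics/side0b.png

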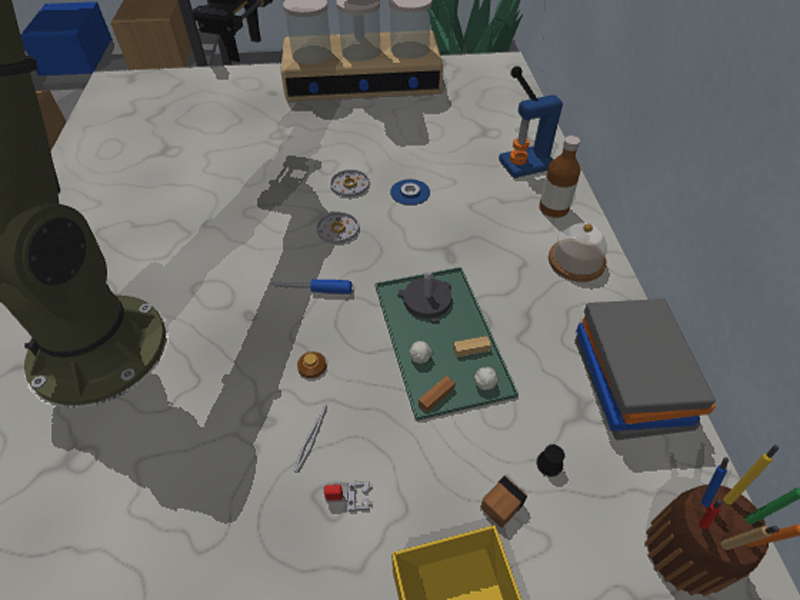

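The top view (800x600 scale) shows two trays at (176,340) and (254,356), and the lid at (198,270), already collar up. The carrier is at (370,268). Four scraps lie at (434,234), (472,228), (438,282) and (481,273), the bin is at (663,280), and the clip is at (565,355) with its mouth pointing up in the image. Next I'll look at closer crops.

```bash
cat > h.py <<'E'
import numpy as np, cv2
from cell import state, viewer
np.set_printoptions(precision=4,suppress=True)
C={n:viewer.calibration(n) for n in("side","top")}
def proj(n,X):
    c=C[n]; p=c["intrinsics"]@(c["R"]@np.asarray(X,float)+c["t"]); return p[:2]/p[2]
def ray(n,uv):
    c=C[n]; d=c["R"].T@np.linalg.inv(c["intrinsics"])@np.array([uv[0],uv[1],1.]); return -c["R"].T@c["t"],d/np.linalg.norm(d)
def onz(n,uv,z):
    o,d=ray(n,uv); return o+d*(z-o[2])/d[2]
def tri(us,ut):   # midpoint of two rays, and gap
    (a,d),(b,e)=ray("side",us),ray("top",ut)
    s=np.linalg.lstsq(np.c_[d,-e],b-a,rcond=None)[0]; p,q=a+s[0]*d,b+s[1]*e
    return (p+q)/2,np.linalg.norm(p-q)
def grab(n): return viewer.read_camera(n)[...,::-1].copy()
def crop(im,u,v,w,h,W,H): return cv2.resize(im[v:v+h,u:u+w],(W,H),interpolation=cv2.INTER_CUBIC)
E
python3 - <<'E'
from h import *
t=cv2.imread("pics/top0.png"); s=cv2.imread("pics/side0.png")
a=np.hstack([crop(t,100,160,100,110,400,300)*1,crop(s,220,110,90,68,400,300)])
a=np.hstack([crop(t,100,165,100,75,400,300),crop(s,220,110,90,68,400,300)])
b=np.hstack([crop(t,225,140,130,85,400,262),crop(s,255,180,115,115,400,262)])
cv2.imwrite("pics/c1.png",np.vstack([a,b]))
b=np.hstack([crop(t,360,220,60,60,400,400),crop(s,215,325,60,60,400,400)])
cv2.imwrite("pics/c2.png",b)
def blobs(n,im):
    h=cv2.cvtColor(im,cv2.COLOR_BGR2HSV)
    for nm,lo,hi in(("red",(0,150,80),(6,255,255)),("blue",(100,130,50),(120,255,255)),("green",(70,60,30),(95,255,255)),("yellow",(22,180,60),(32,255,255)),("brown",(7,110,30),(21,255,255))):
        m=cv2.inRange(h,lo,hi); k,_,st,c=cv2.connectedComponentsWithStats(m)
        for i in range(1,k):
            if st[i,4]>14: print(n,nm,st[i],c[i])
blobs("top",t);blobs("side",s)
E
```

```text
top red [451  66  13   7  30] [457.8     69.2333]
top red [393 252   6   8  45] [395.6667 255.5333]
top blue [ 74  41  21  37 445] [83.7843 58.2022]
top blue [441  56   9  12  38] [444.9474  61.3947]
top blue [100  70  24  13 140] [114.6214  76.4786]
top blue [301  89  74   6 325] [340.8031  91.9138]
top blue [ 99  92  29  13 123] [111.2764  98.4309]
top blue [123 174  31  30 353] [137.8527 189.2493]
top blue [236 242  12  28 223] [241.3543 255.2377]
top green [ 234  144  114   78 3605] [291.301  182.7268]
top green [344 199   6   8  19] [346.7895 203.0526]
top yellow [440  34  12  23  65] [445.3077  45.8154]
top yellow [ 426  165   73   60 2981] [462.9758 194.7635]
top brown [ 417   34   70   64 1202] [446.4867  66.4035]
top brown [300  39   2  15  28] [300.4643  45.75  ]
top brown [147  49  27  27 408] [160.5147  63.5074]
top brown [223  60   5   5  20] [225.3  61.9]
top brown [464  68   5   5  15] [465.8667  69.8667]
top brown [211  76  39  19 114] [230.3421  88.0789]
top brown [ 97  78  22  20 221] [108.819   89.0905]
top brown [299 153   9  23 161] [303.0062 164.0186]
top brown 
[... 1337 characters left out ...]
5 83.5 ]
side brown [357  97  14  18 175] [363.12   106.2571]
side brown [383 104  23  27 438] [394.5411 118.4338]
side brown [241 124   8   8  36] [244.5    127.4167]
side brown [378 141  20  11  91] [386.5824 147.6593]
side brown [232 155   9   8  44] [235.9773 158.3636]
side brown [409 157   5   5  21] [411.0476 158.8095]
side brown [384 171  40  26 207] [401.6715 188.8213]
side brown [408 222  21  52 125] [416.28  243.112]
side brown [208 246  20  18 284] [217.6232 254.8908]
side brown [293 263  25  26 285] [304.9368 275.5298]
side brown [436 282  65  15 331] [464.7704 290.1088]
side brown [337 338  28  31 495] [350.1212 352.8505]
side brown [ 452  340  108   77 4180] [494.4952 379.251 ]
```

View pics/c1.png

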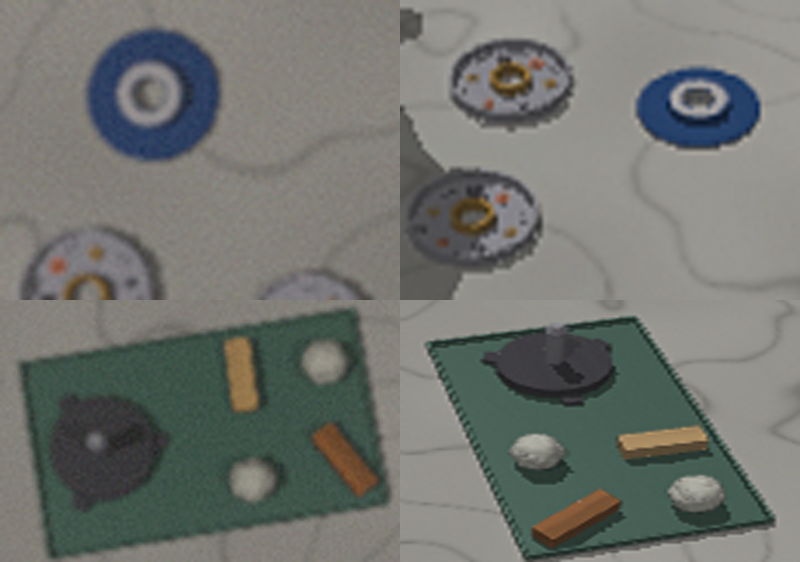

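View pics/c2.png

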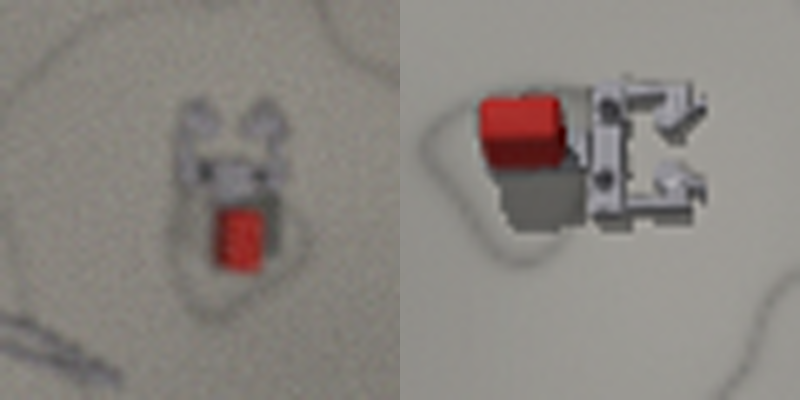

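The crops show the following:
- **Lid:** collar up.
- **Trays:** both upright, with brass hubs.
- **Spindle tip:** near (256.5,185) in the top view and (299,191) in the side view, in native pixels.
- **Scraps:** four clear pieces.
- **Clip:** red grip with the mouth towards +x.

I'll now compute positions from both views.

```bash
cat > meas.py <<'E'
from h import *
def win(im,u,v,r):
    u0,v0=int(u-r),int(v-r); return cv2.cvtColor(im[v0:v0+2*r,u0:u0+2*r],cv2.COLOR_BGR2HSV).astype(int),u0,v0
def big(m,u0,v0):   # outer contour of largest blob: hull centroid + minAreaRect
    cs,_=cv2.findContours(m.astype(np.uint8),cv2.RETR_EXTERNAL,cv2.CHAIN_APPROX_NONE); c=max(cs,key=lambda c:len(c)*1.)
    c=cv2.convexHull(c)+np.array([u0,v0]); M=cv2.moments(c); 
    return np.array([M["m10"],M["m01"]])/M["m00"], M["m00"], c
sel={
 "lid":lambda h:(h[...,0]>95)&(h[...,0]<125)&(h[...,1]>90),
 "hub":lambda h:(h[...,0]>8)&(h[...,0]<30)&(h[...,1]>85),
 "ball":lambda h:(h[...,1]<45)&(h[...,2]>95),
 "wood":lambda h:(h[...,0]<25)&(h[...,1]>75),
 "red":lambda h:((h[...,0]<8)|(h[...,0]>172))&(h[...,1]>120),
 "dark":lambda h:(h[...,2]<75)&(h[...,1]<60),
 "tip":lambda h:(h[...,2]>95)&(h[...,1]<60),
}
def m(im,kind,u,v,r):
    h,u0,v0=win(im,u,v,r); return big(sel[kind](h),u0,v0)
E
python3 - <<'E'
from meas import *
t=cv2.imread("pics/top0.png"); s=cv2.imread("pics/side0.png")
T=[("lid","lid",138,189,20,287,134,20),("tray1","hub",123,239,8,245,127,7),("tray2","hub",178,249,8,236,158.5,7),
("ballA","ball",330.5,160,12,341,264.5,13),("ballB","ball",307,198,12,294.5,246,13),("pale","wood",303,164,17,331,243,20),("brown","wood",336.5,191.4,17,305,275.5,20),
("grip","red",396,255,10,233,344,14),("base","dark",259,188,24,299,208,30),("tip","tip",256.5,185.4,5,299,194,9)]
for nm,k,a,b,r,c,d,q in T:
    try:
        pt,At,ct=m(t,k,a,b,r); ps,As,cs=m(s,k,c,d,q)
        X,g=tri(ps,pt); print(nm,pt,At,ps,As,"->",X,"gap",round(g,4))
        for z in {"lid":(.003,),"tray1":(.01,),"tray2":(.01,),"base":(.018,),"tip":(.076,)}.get(nm,(.02,)): print("   z",z,"top",onz("top",pt,z),"side",onz("side",ps,z))
        if k in("wood","red","ball"):
            P=np.array([onz("top",p[0],.02)[:2] for p in ct],np.float32); print("   rect",cv2.minAreaRect(P))
    except Exception as e: print(nm,e)
h=cv2.cvtColor(t,cv2.COLOR_BGR2HSV)
g=cv2.inRange(h,(65,50,20),(95,255,255)); g[:,:230]=0; g[:,352:]=0
_,_,c=big(g,0,0); P=np.array([onz("top",p[0],.008)[:2] for p in c],np.float32); print("pan",cv2.minAreaRect(P))
y=cv2.inRange(h,(22,150,50),(34,255,255)); y[:150]=0
_,_,c=big(y,0,0); P=np.array([onz("top",p[0],.085)[:2] for p in c],np.float32); print("bin",cv2.minAreaRect(P))
# clip: plate points from c2 crop (top): hinge dots and arm noses
for n,ps in(("top",[(205,172),(260,172),(196,105),(268,108)]),("side",[(208,105),(204,180),(290,92),(295,205)])):
    for p in ps:
        u=(360,220) if n=="top" else (215,325); print(n,p,onz(n,(u[0]+p[0]*.15-.5,u[1]+p[1]*.15-.5),.006))
E
```

```text
lid [137.8646 188.3486] 765.5 [286.7236 134.0161] 351.5 -> [0.5793 0.367  0.0011] gap 0.0033
   z 0.003 top [0.5774 0.3663 0.003 ] side [0.5807 0.3647 0.003 ]
tray1 [121.2675 238.525 ] 83.5 [244.1212 127.3371] 44.0 -> [0.4471 0.4057 0.0079] gap 0.0021
   z 0.01 top [0.446  0.4048 0.01  ] side [0.4482 0.4029 0.01  ]
tray2 [176.419  249.9124] 87.5 [235.8063 158.5365] 52.5 -> [0.4169 0.2613 0.007 ] gap 0.0024
   z 0.01 top [0.4158 0.2604 0.01  ] side [0.4183 0.258  0.01  ]
ballA [329.6422 159.6483] 136.0 [339.7645 263.5556] 175.5 -> [ 0.6463 -0.1366  0.0219] gap 0.0024
   z 0.02 top [ 0.6454 -0.1367  0.02  ] side [ 0.6479 -0.1354  0.02  ]
   rect ((0.6457918882369995, -0.13632863759994507), (0.033423252403736115, 0.03382530063390732), 89.38519287109375)
ballB [306.1481 198.0494] 135.0 [293.7303 245.4697] 167.5 -> [ 0.5476 -0.0753  0.0209] gap 0.0022
   z 0.02 top [ 0.5466 -0.0753  0.02  ] side [ 0.5488 -0.0746  0.02  ]
   rect ((0.547406017780304, -0.0742308646440506), (0.03444565832614899, 0.03268557786941528), 44.59012222290039)
pale [302.9713 163.672 ] 186.0 [329.8875 242.2472] 240.0
[... 966 characters left out ...]
255.5    185.3542] 8.0 [297.7893 188.6928] 121.0 -> [0.5726 0.0492 0.0839] gap 0.0003
   z 0.076 top [0.5737 0.0499 0.076 ] side [0.5737 0.0566 0.076 ]
pan ((0.5880541205406189, -0.03555627167224884), (0.1659121960401535, 0.286521315574646), 8.9558744430542)
bin ((0.5440461039543152, -0.44353848695755005), (0.12855195999145508, 0.1556185632944107), 8.875972747802734)
top (205, 172) [ 0.4245 -0.2899  0.006 ]
top (260, 172) [ 0.4244 -0.3109  0.006 ]
top (196, 105) [ 0.4502 -0.2871  0.006 ]
top (268, 108) [ 0.4489 -0.3146  0.006 ]
side (208, 105) [ 0.4248 -0.2876  0.006 ]
side (204, 180) [ 0.4227 -0.3104  0.006 ]
side (290, 92) [ 0.45   -0.2861  0.006 ]
side (295, 205) [ 0.4493 -0.3205  0.006 ]
```

```bash
cat > g.py <<'E'
# usage: g.py x,y,z,yaw ... [/ ...]   prints shift cm & turn deg in the tool axes at each call's start ("/" = new call)
import sys; from cell import state; import numpy as np
s=state(); b=np.r_[s["position"],s["tcp_rot"][2]]
print("t",round(s["clock"],2),"pos",np.round(s["position"],4),"rot",np.round(s["tcp_rot"],1),"w",round(s["grip_width"],4),"F",np.round(s["wrist_force"],1),"q7",round(s["qpos"][6]))
last=b
for a in sys.argv[1:]:
    if a=="/": b=last; print("/"); continue
    w=np.array([float(v) for v in a.split(",")]); d=w-b; c,n=np.cos(np.radians(b[3])),np.sin(np.radians(b[3]))
    print(np.round([100*(c*d[0]+n*d[1]),100*(n*d[0]-c*d[1]),-100*d[2]],2),"turn",round(-((d[3]+180)%360-180),1)); last=w
E
python3 g.py .564,-.154,.12,-52
```

```text
t 0.1 pos [0.2474 0.6005 0.2215] rot [1.80e+02 1.00e-01 6.76e+01] w 0.0871 F [-0.6  0.1 -0.7] q7 -3
[-57.71  58.01  10.15] turn 119.6
```

```bash
R='[3.8,[-57.7,58,3],[0,0,119.6]]'; python3 -m inch '[[3.8,[-57.7,58,3],[0,0,119.6]],[3.8,[-57.7,58,3],[0,0,119.6]],[3.8,[-57.7,58,3],[0,0,119.6]],[3.8,[-57.7,58,3],[0,0,119.6]],[3.8,[-57.7,58,3],[0,0,119.6]],[3.8,[-57.7,58,3],[0,0,119.6]],[3.8,[-57.7,58,3],[0,0,119.6]],[3.8,[-57.7,58,3],[0,0,119.6]],[3.8,[-57.7,58,3],[0,0,119.6]],[3.8,[-57.7,58,3],[0,0,119.6]],[3.8,[-57.7,58,3],[0,0,119.6]],[3.8,[-57.7,58,3],[0,0,119.6]]]' 20; python3 g.py .5645,-.1535,.08,-52 .5645,-.1535,.013,-52
```

```text
clock: 1.6
position: [0.5379, -0.0918, 0.195]
tcp_rot: [-180.0, 0.0, -52.1]
wrist_force: [1.0, 0.5, -0.8]
grip_width: 0.0381
t 1.6 pos [ 0.5379 -0.0918  0.195 ] rot [-180.     0.   -52.1] w 0.0381 F [ 1.   0.5 -0.8] q7 -41
[ 6.5   1.69 11.5 ] turn -0.1
[ 6.5   1.69 18.2 ] turn -0.1
```

```bash
python3 -m inch '[[3.8,[6.5,1.7,6],[0,0,0]],[3.8,[6.5,1.7,11.5],[0,0,0]],[3.8,[6.5,1.7,11.5],[0,0,0]],[3.8,[6.5,1.7,11.5],[0,0,0]],[3.8,[6.5,1.7,11.5],[0,0,0]]]'; python3 - <<'E'
from meas import *
t=grab("top");s=grab("side")
cv2.imwrite("pics/v1.png",np.hstack([crop(t,260,130,140,105,400,300),crop(s,255,180,140,105,400,300)]))
E
python3 g.py .5645,-.1535,.013,-52
```

```text
clock: 2.22
position: [0.5658, -0.1509, 0.0824]
tcp_rot: [-179.8, -0.1, -51.9]
wrist_force: [0.3, 0.8, 0.4]
grip_width: 0.038
t 2.33 pos [ 0.5658 -0.151   0.0824] rot [-1.798e+02 -1.000e-01 -5.190e+01] w 0.0379 F [-0.5  0.4 -0.4] q7 -29
[0.12 0.26 6.94] turn 0.1
```

View pics/v1.png

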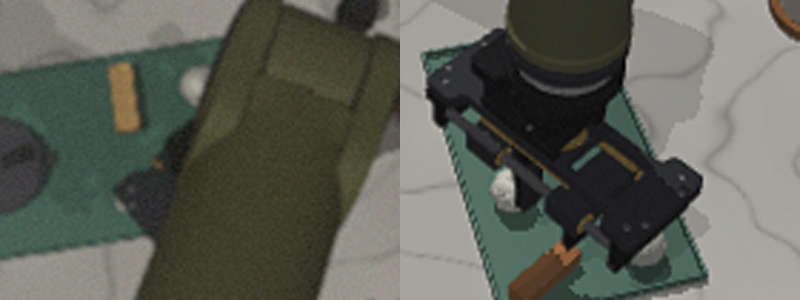

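The gripper is over the brown peg and clear of the neighbouring pieces, so I'll go down and grasp it.

```bash
python3 -m inch '[[3.8,[0.1,0.25,3],[0,0,0]],[3.8,[0.1,0.25,5.5],[0,0,0]],[3.8,[0.1,0.25,6.9],[0,0,0]],[3.8,[0.1,0.25,6.9],[0,0,0]],[3.8,[0.1,0.25,6.9],[0,0,0]],[0,[0.1,0.25,6.9],[0,0,0]],[0,[0.1,0.25,6.9],[0,0,0]],[0,[0.1,0.25,6.9],[0,0,0]],[0,[0.1,0.25,6.9],[0,0,0]]]' 25; python3 -m inch '[[0,[0,0,-6],[0,0,0]],[0,[0,0,-12],[0,0,0]],[0,[0,0,-12],[0,0,0]]]'; python3 g.py .545,-.454,.14,-52 
```

```text
clock: 3.45
position: [0.5632, -0.1542, 0.0115]
tcp_rot: [-180.0, -0.0, -52.0]
wrist_force: [-0.2, -0.3, 3.0]
grip_width: 0.0199
clock: 3.82
position: [0.5663, -0.1554, 0.1363]
tcp_rot: [-179.6, -0.4, -52.0]
wrist_force: [0.4, -1.0, 0.2]
grip_width: 0.0198
t 3.83 pos [ 0.5663 -0.1554  0.1363] rot [-179.6   -0.4  -52. ] w 0.0198 F [ 0.4 -1.   0.2] q7 -30
[22.22 20.06 -0.37] turn -0.0
```

```bash
python3 -m inch '[[0,[22.2,20,-1],[0,0,0]],[0,[22.2,20,-1],[0,0,0]],[0,[22.2,20,-1],[0,0,0]],[0,[22.2,20,-1],[0,0,0]],[0,[22.2,20,-1],[0,0,0]],[0,[22.2,20,-1],[0,0,0]],[0,[22.2,20,-1],[0,0,0]],[0,[22.2,20,3],[0,0,0]],[0,[22.2,20,3],[0,0,0]],[4.5,[22.2,20,3],[0,0,0]],[4.5,[22.2,20,3],[0,0,0]],[4.5,[22.2,20,3],[0,0,0]]]'; python3 g.py .636,-.0685,.14,-82.5
```

```text
clock: 5.32
position: [0.5426, -0.4526, 0.1024]
tcp_rot: [-180.0, -0.1, -52.0]
wrist_force: [-0.1, 0.0, -0.2]
grip_width: 0.0404
t 5.33 pos [ 0.5426 -0.4526  0.1024] rot [-1.8e+02 -1.0e-01 -5.2e+01] w 0.0404 F [-0.1  0.  -0.2] q7 1
[-24.5  -31.02  -3.76] turn 30.5
```

```bash
python3 -m inch '[[4,[0,0,-4],[0,0,0]],[4,[-24.5,-31,-4],[0,0,30.5]],[4,[-24.5,-31,-4],[0,0,30.5]],[4,[-24.5,-31,-4],[0,0,30.5]],[4,[-24.5,-31,-4],[0,0,30.5]],[4,[-24.5,-31,-4],[0,0,30.5]],[4,[-24.5,-31,-4],[0,0,30.5]],[4,[-24.5,-31,-4],[0,0,30.5]],[4,[-24.5,-31,2],[0,0,30.5]],[4,[-24.5,-31,2],[0,0,30.5]],[4,[-24.5,-31,2],[0,0,30.5]]]'; python3 g.py .636,-.0685,.012,-82.5; python3 - <<'E'
from meas import *
t=grab("top");s=grab("side")
for k,c,d,q in(("wood",331,243,20),("ball",341,264.5,13),("ball",294.5,246,13)):
    ps,A,_=m(s,k,c,d,q); print(k,ps,A)
E
```

```text
clock: 6.7
position: [0.636, -0.0701, 0.0829]
tcp_rot: [-179.9, -0.1, -82.6]
wrist_force: [0.3, -0.3, -0.4]
grip_width: 0.0401
t 6.7 pos [ 0.636  -0.0701  0.0829] rot [-1.799e+02 -1.000e-01 -8.260e+01] w 0.0401 F [ 0.3 -0.3 -0.4] q7 -63
[-0.16 -0.02  7.09] turn -0.1
wood [329.7607 242.4587] 234.0
ball [339.7556 264.3633] 178.0
ball [293.5968 245.7243] 176.5
```

Nothing has moved, so the pale peg is next.

```bash
python3 -m inch '[[4,[-0.15,0,3],[0,0,0]],[4,[-0.15,0,5.5],[0,0,0]],[4,[-0.15,0,7],[0,0,0]],[4,[-0.15,0,7],[0,0,0]],[4,[-0.15,0,7],[0,0,0]],[0,[-0.15,0,7],[0,0,0]],[0,[-0.15,0,7],[0,0,0]],[0,[-0.15,0,7],[0,0,0]],[0,[-0.15,0,7],[0,0,0]]]' 25; python3 -m inch '[[0,[0,0,-6],[0,0,0]],[0,[0,0,-13],[0,0,0]],[0,[0,0,-13],[0,0,0]]]'; python3 g.py .545,-.454,.145,-82.5 
```

```text
clock: 7.92
position: [0.6354, -0.0668, 0.0115]
tcp_rot: [-180.0, -0.0, -82.5]
wrist_force: [-0.2, -1.4, 1.2]
grip_width: 0.0197
clock: 8.3
position: [0.6382, -0.0678, 0.1464]
tcp_rot: [-179.5, -0.1, -82.5]
wrist_force: [-0.0, 0.5, -0.8]
grip_width: 0.0197
t 8.3 pos [ 0.6382 -0.0678  0.1464] rot [-1.795e+02 -1.000e-01 -8.250e+01] w 0.0197 F [-0.   0.5 -0.8] q7 -65
[37.08 14.27  0.14] turn -0.0
```

```bash
python3 -m inch '[[0,[37,14.3,0],[0,0,0]],[0,[37,14.3,0],[0,0,0]],[0,[37,14.3,0],[0,0,0]],[0,[37,14.3,0],[0,0,0]],[0,[37,14.3,0],[0,0,0]],[0,[37,14.3,0],[0,0,0]],[0,[37,14.3,0],[0,0,0]],[0,[37,14.3,4],[0,0,0]],[0,[37,14.3,4],[0,0,0]],[4.5,[37,14.3,4],[0,0,0]],[4.5,[37,14.3,4],[0,0,0]],[4.5,[37,14.3,4],[0,0,0]]]'; python3 g.py .6465,-.1365,.144,-82.5;python3 - <<'E'
from meas import *
s=grab("side");t=grab("top")
cv2.imwrite("pics/v2.png",np.hstack([crop(t,225,130,140,105,400,300),crop(s,255,180,140,105,400,300)]))
for k,c,d,q in(("ball",341,264.5,13),("ball",294.5,246,13)):
    ps,A,_=m(s,k,c,d,q); print(k,ps,A)
E
```

```text
clock: 9.8
position: [0.5425, -0.4524, 0.1024]
tcp_rot: [-179.9, -0.1, -82.4]
wrist_force: [-0.7, -0.7, 0.3]
grip_width: 0.0407
t 9.8 pos [ 0.5425 -0.4524  0.1024] rot [-1.799e+02 -1.000e-01 -8.240e+01] w 0.0407 F [-0.7 -0.7  0.3] q7 -27
[-29.95 -14.46  -4.16] turn 0.1Traceback (most recent call last):
  File "<stdin>", line 5, in <module>
  File "meas.py", line 18, in m
    h,u0,v0=win(im,u,v,r); return big(sel[kind](h),u0,v0)
                                  ~~~^^^^^^^^^^^^^^^^^^^^
  File "meas.py", line 5, in big
    cs,_=cv2.findContours(m.astype(np.uint8),cv2.RETR_EXTERNAL,cv2.CHAIN_APPROX_NONE); c=max(cs,key=lambda c:len(c)*1.)
                                                                                         ~~~^^^^^^^^^^^^^^^^^^^^^^^^^^^
ValueError: max() iterable argument is empty
```

View pics/v2.png

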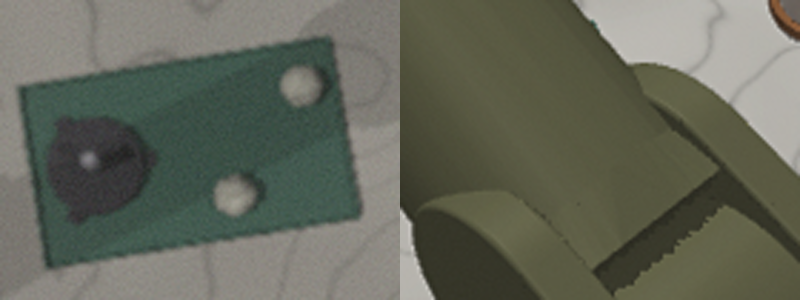

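The pegs are gone from the pan. Both balls are unmoved at (330,160) and (307,198) native in the top view. Ball A is next.

```bash
python3 -m inch '[[5,[0,0,-4.5],[0,0,0]],[5,[-30,-14.5,-4.5],[0,0,0]],[5,[-30,-14.5,-4.5],[0,0,0]],[5,[-30,-14.5,-4.5],[0,0,0]],[5,[-30,-14.5,-4.5],[0,0,0]],[5,[-30,-14.5,-4.5],[0,0,0]],[5,[-30,-14.5,-4.5],[0,0,0]],[5,[-30,-14.5,1],[0,0,0]],[5,[-30,-14.5,1],[0,0,0]],[5,[-30,-14.5,1],[0,0,0]]]'; python3 g.py .6465,-.1365,.012,-82.5
```

```text
clock: 11.15
position: [0.6466, -0.1377, 0.0926]
tcp_rot: [-179.9, -0.1, -82.6]
wrist_force: [0.2, 0.3, 1.2]
grip_width: 0.0497
t 11.15 pos [ 0.6466 -0.1377  0.0926] rot [-1.799e+02 -1.000e-01 -8.260e+01] w 0.0497 F [0.2 0.3 1.2] q7 -56
[-0.12 -0.01  8.06] turn -0.1
```

```bash
python3 -m inch '[[5,[-0.1,0,4],[0,0,0]],[5,[-0.1,0,6.5],[0,0,0]],[5,[-0.1,0,8],[0,0,0]],[5,[-0.1,0,8],[0,0,0]],[5,[-0.1,0,8],[0,0,0]],[0,[-0.1,0,8],[0,0,0]],[0,[-0.1,0,8],[0,0,0]],[0,[-0.1,0,8],[0,0,0]],[0,[-0.1,0,8],[0,0,0]]]' 15; python3 -m inch '[[0,[0,0,-6],[0,0,0]],[0,[0,0,-13],[0,0,0]],[0,[0,0,-13],[0,0,0]]]'; python3 g.py .545,-.454,.145,-82.5 
```

```text
clock: 12.28
position: [0.6468, -0.1351, 0.012]
tcp_rot: [-179.9, -0.0, -82.5]
wrist_force: [-0.6, -0.2, 6.2]
grip_width: 0.0384
clock: 12.65
position: [0.6489, -0.1362, 0.1463]
tcp_rot: [-179.5, -0.1, -82.5]
wrist_force: [0.5, -0.2, -1.2]
grip_width: 0.0386
t 12.65 pos [ 0.6489 -0.1362  0.1463] rot [-1.795e+02 -1.000e-01 -8.250e+01] w 0.0386 F [ 0.5 -0.2 -1.2] q7 -58
[30.15 14.45  0.13] turn -0.0
```

```bash
python3 -m inch '[[0,[30,14.4,0],[0,0,0]],[0,[30,14.4,0],[0,0,0]],[0,[30,14.4,0],[0,0,0]],[0,[30,14.4,0],[0,0,0]],[0,[30,14.4,0],[0,0,0]],[0,[30,14.4,0],[0,0,0]],[0,[30,14.4,0],[0,0,0]],[0,[30,14.4,3],[0,0,0]],[0,[30,14.4,3],[0,0,0]]]';  python3 -m inch '[[5.5,[0,0,0],[0,0,0]],[5.5,[0,0,0],[0,0,0]],[5.5,[0,0,0],[0,0,0]]]'; python3 g.py .5475,-.075,.144,-82.5
```

```text
clock: 13.78
position: [0.543, -0.447, 0.1078]
tcp_rot: [179.8, 0.3, -82.3]
wrist_force: [-0.3, 1.3, -0.5]
grip_width: 0.0388
clock: 14.15
position: [0.5431, -0.4513, 0.1121]
tcp_rot: [-179.9, -0.0, -82.5]
wrist_force: [0.3, -0.4, -0.1]
grip_width: 0.0537
t 14.15 pos [ 0.5431 -0.4513  0.1121] rot [-179.9   -0.   -82.5] w 0.0537 F [ 0.3 -0.4 -0.1] q7 -27
[-37.25  -5.37  -3.19] turn 0.0
```

```bash
python3 -m inch '[[5.5,[0,0,-4.5],[0,0,0]],[5.5,[-37.2,-5.4,-4.5],[0,0,0]],[5.5,[-37.2,-5.4,-4.5],[0,0,0]],[5.5,[-37.2,-5.4,-4.5],[0,0,0]],[5.5,[-37.2,-5.4,-4.5],[0,0,0]],[5.5,[-37.2,-5.4,-4.5],[0,0,0]],[5.5,[-37.2,-5.4,-4.5],[0,0,0]],[5.5,[-37.2,-5.4,-4.5],[0,0,0]],[5.5,[-37.2,-5.4,1],[0,0,0]],[5.5,[-37.2,-5.4,1],[0,0,0]],[5.5,[-37.2,-5.4,1],[0,0,0]]]'; python3 g.py .5475,-.075,.012,-82.5;python3 - <<'E'
from meas import *
s=grab("side");t=grab("top")
cv2.imwrite("pics/v3.png",np.hstack([crop(t,225,130,140,105,400,300),crop(s,235,160,140,105,400,300)]))
try: print(m(s,"ball",294.5,246,13)[:2])
except Exception as e: print(e)
E
```

```text
clock: 15.52
position: [0.5483, -0.0767, 0.1025]
tcp_rot: [-179.9, -0.0, -82.6]
wrist_force: [-0.4, -0.8, 1.2]
grip_width: 0.0549
t 15.53 pos [ 0.5483 -0.0767  0.1025] rot [-179.9   -0.   -82.6] w 0.0549 F [-0.4 -0.8  1.2] q7 -66
[-0.17  0.05  9.05] turn -0.1
(array([293.5542, 245.8846]), 169.0)
```

Ball B hasn't moved.

```bash
python3 -m inch '[[5.5,[-0.15,0,4.5],[0,0,0]],[5.5,[-0.15,0,7.5],[0,0,0]],[5.5,[-0.15,0,9],[0,0,0]],[5.5,[-0.15,0,9],[0,0,0]],[5.5,[-0.15,0,9],[0,0,0]],[0,[-0.15,0,9],[0,0,0]],[0,[-0.15,0,9],[0,0,0]],[0,[-0.15,0,9],[0,0,0]],[0,[-0.15,0,9],[0,0,0]]]' 15; python3 -m inch '[[0,[0,0,-6],[0,0,0]],[0,[0,0,-13],[0,0,0]],[0,[0,0,-13],[0,0,0]]]'; python3 g.py .545,-.454,.145,-82.5 
```

```text
clock: 16.75
position: [0.5478, -0.0738, 0.0116]
tcp_rot: [-180.0, 0.0, -82.5]
wrist_force: [-0.5, -0.2, 4.2]
grip_width: 0.0369
clock: 17.12
position: [0.5503, -0.0745, 0.1454]
tcp_rot: [-179.5, -0.0, -82.5]
wrist_force: [0.2, 0.6, -1.0]
grip_width: 0.0372
t 17.12 pos [ 0.5503 -0.0745  0.1454] rot [-179.5   -0.   -82.5] w 0.0372 F [ 0.2  0.6 -1. ] q7 -68
[37.56  5.47  0.04] turn -0.0
```

```bash
python3 -m inch '[[0,[37.5,5.4,0],[0,0,0]],[0,[37.5,5.4,0],[0,0,0]],[0,[37.5,5.4,0],[0,0,0]],[0,[37.5,5.4,0],[0,0,0]],[0,[37.5,5.4,0],[0,0,0]],[0,[37.5,5.4,0],[0,0,0]],[0,[37.5,5.4,0],[0,0,0]],[0,[37.5,5.4,0],[0,0,0]],[0,[37.5,5.4,3],[0,0,0]],[0,[37.5,5.4,3],[0,0,0]]]';  python3 -m inch '[[5.5,[0,0,0],[0,0,0]],[5.5,[0,0,0],[0,0,0]],[5.5,[0,0,0],[0,0,0]],[5,[0,0,-5],[0,0,0]],[5,[0,0,-8],[0,0,0]]]'; python3 g.py .42,-.1,.2,0 .417,.260,.1,25
```

```text
clock: 18.38
position: [0.5432, -0.4483, 0.1082]
tcp_rot: [179.9, 0.3, -82.3]
wrist_force: [-1.0, -0.1, 0.1]
grip_width: 0.0376
clock: 19.0
position: [0.5431, -0.4535, 0.1938]
tcp_rot: [-179.9, -0.1, -82.5]
wrist_force: [0.1, 0.0, -0.6]
grip_width: 0.0507
t 19.0 pos [ 0.5431 -0.4535  0.1938] rot [-1.799e+02 -1.000e-01 -8.250e+01] w 0.0507 F [ 0.1  0.  -0.6] q7 -28
[-36.65   7.59  -0.62] turn -82.5
[-72.39   3.2    9.38] turn -107.5
```

```bash
python3 -m inch '[[4.4,[-72.4,3.2,4],[0,0,-82.5]],[4.4,[-72.4,3.2,4],[0,0,-82.5]],[4.4,[-72.4,3.2,4],[0,0,-82.5]],[4.4,[-72.4,3.2,4],[0,0,-82.5]],[4.4,[-72.4,3.2,4],[0,0,-82.5]],[4.4,[-72.4,3.2,4],[0,0,-82.5]],[4.4,[-72.4,3.2,4],[0,0,-82.5]],[4.4,[-72.4,3.2,4],[0,0,-82.5]],[4.4,[-72.4,3.2,4],[0,0,-82.5]],[4.4,[-72.4,3.2,4],[0,0,-82.5]],[4.4,[-72.4,3.2,4],[0,0,-82.5]],[4.4,[-72.4,3.2,4],[0,0,-82.5]]]';python3 - <<'E'
from meas import *
s=grab("side");t=grab("top")
cv2.imwrite("pics/v4.png",np.hstack([np.vstack([crop(t,225,130,140,105,400,300),crop(t,410,150,100,75,400,300)]),np.vstack([crop(s,215,130,120,90,400,300),crop(s,260,345,100,75,400,300)])]))
E
python3 g.py .4175,.2595,.06,0
```

```text
clock: 20.5
position: [0.4155, 0.264, 0.1515]
tcp_rot: [-179.9, -0.0, 0.2]
wrist_force: [1.4, -0.1, 0.1]
grip_width: 0.044
t 20.6 pos [0.4148 0.2657 0.1512] rot [-179.9   -0.     0.4] w 0.0441 F [ 0.3  0.7 -0.1] q7 -35
[0.27 0.62 9.12] turn 0.4
```

View pics/v4.png

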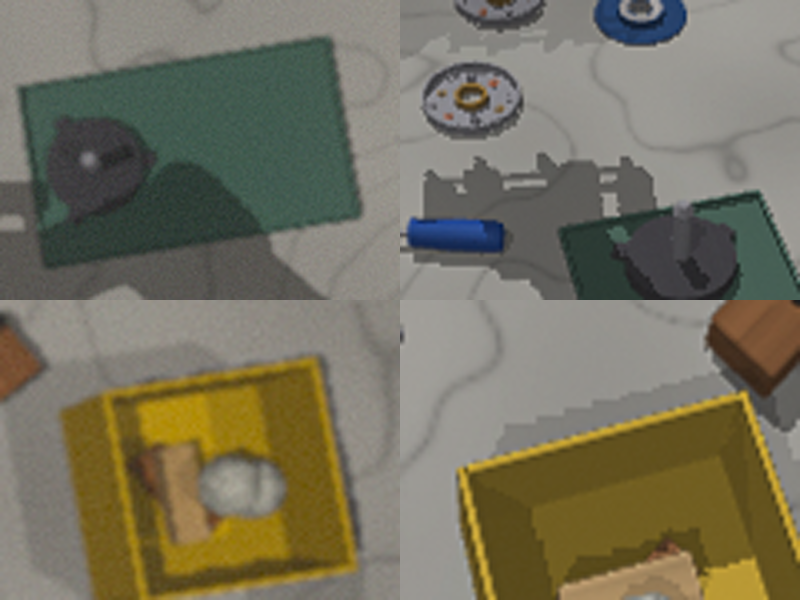

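All four scraps are in the bin (the brown peg lies under the pale one, with the two balls beside it), and the pan is clear. Next I'll take tray 2 by its hub.

```bash
python3 -m inch '[[4.4,[0.3,0.6,6],[0,0,0.4]],[4.4,[0.3,0.6,9],[0,0,0.4]],[4.4,[0.3,0.6,9],[0,0,0.4]],[4.4,[0.3,0.6,9],[0,0,0.4]],[4.4,[0.3,0.6,9],[0,0,0.4]]]';python3 g.py .4172,.2597,.0055,0
```

```text
clock: 21.22
position: [0.4208, 0.2557, 0.063]
tcp_rot: [-179.9, -0.2, -0.4]
wrist_force: [-0.5, 0.8, 0.4]
grip_width: 0.0438
t 21.23 pos [0.4208 0.2557 0.063 ] rot [-179.9   -0.2   -0.4] w 0.0438 F [-0.5  0.8  0.4] q7 -32
[-0.36 -0.4   5.75] turn -0.4
```

```bash
python3 -m inch '[[4.4,[-0.35,-0.4,0],[0,0,-0.4]],[4.4,[-0.35,-0.4,2],[0,0,-0.4]],[4.4,[-0.35,-0.4,4],[0,0,-0.4]],[4.4,[-0.35,-0.4,5],[0,0,-0.4]],[4.4,[-0.35,-0.4,5.6],[0,0,-0.4]],[4.4,[-0.35,-0.4,5.6],[0,0,-0.4]],[4.4,[-0.35,-0.4,5.6],[0,0,-0.4]]]';python3 g.py .4172,.2597,.005,0; python3 -m inch '[[0,[0,0,0],[0,0,0]],[0,[0,0,0],[0,0,0]],[0,[0,0,0],[0,0,0]],[0,[0,0,0],[0,0,0]]]' 35; python3 g.py
```

```text
clock: 22.1
position: [0.4164, 0.2593, 0.0057]
tcp_rot: [-180.0, -0.1, 0.0]
wrist_force: [-0.7, -0.4, 0.3]
grip_width: 0.0439
t 22.1 pos [0.4164 0.2593 0.0057] rot [-1.8e+02 -1.0e-01  0.0e+00] w 0.0439 F [-0.7 -0.4  0.3] q7 -31
[ 0.08 -0.04  0.07] turn 0.0
clock: 22.6
position: [0.4162, 0.2591, 0.0053]
tcp_rot: [-180.0, -0.0, 0.0]
wrist_force: [-0.2, 0.3, 2.3]
grip_width: 0.0277
t 22.6 pos [0.4162 0.2591 0.0053] rot [-180.   -0.    0.] w 0.0277 F [-0.2  0.3  2.3] q7 -31
```

Opening of 27.7 mm fits an octagonal hub gripped on its flats. I'll lift it and carry it over the spindle.

```bash
python3 -m inch '[[0,[0,0,-3],[0,0,0]],[0,[0,0,-7],[0,0,0]],[0,[0,0,-12.5],[0,0,0]],[0,[7.8,10.5,-12.5],[0,0,0]],[0,[11.8,15.7,-12.5],[0,0,0]],[0,[15.7,21,-12.5],[0,0,0]],[0,[15.7,21,-12.5],[0,0,0]],[0,[15.7,21,-12.5],[0,0,0]],[0,[15.7,21,-12.5],[0,0,0]]]'; python3 g.py .574,.049,.12,0; python3 - <<'E'
from meas import *
s=grab("side")
cv2.imwrite("pics/v5.png",crop(s,235,110,130,98,800,600))
E
```

```text
clock: 23.72
position: [0.5727, 0.0482, 0.1294]
tcp_rot: [180.0, 0.1, -0.1]
wrist_force: [-0.2, 0.2, -1.7]
grip_width: 0.0272
t 23.73 pos [0.5727 0.0482 0.1294] rot [ 1.8e+02  1.0e-01 -1.0e-01] w 0.0272 F [-0.2  0.2 -1.7] q7 -1
[ 0.13 -0.08  0.94] turn -0.1
```

View pics/v5.png

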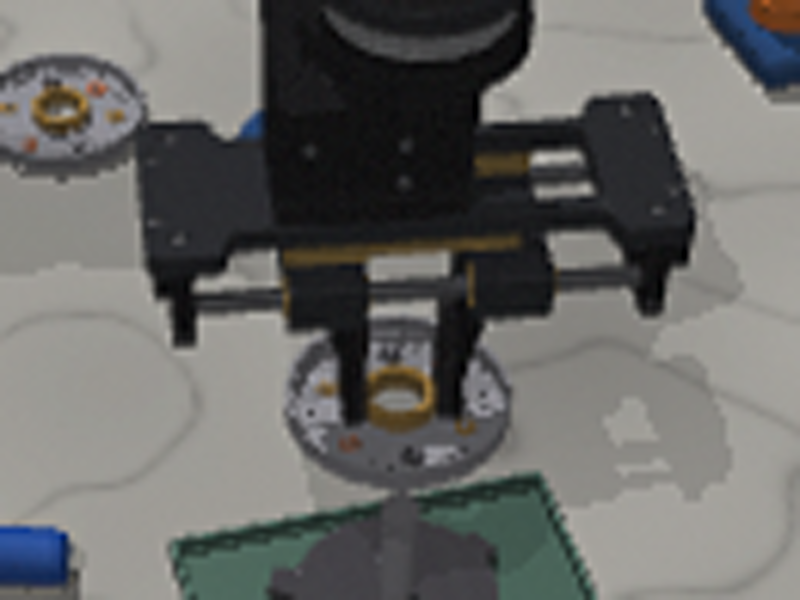

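The tray hangs level with its hub at native (300.0,173.7), and the spindle tip is at (300.0,190.0).

```bash
python3 - <<'E'
from h import *
print(onz("side",(300-.4,173.7-.4),.1335), "tip", onz("side",(300-.4,189.8-.4),.076), onz("side",(300-.4,188.8-.4),.076))
s=grab("side"); cv2.imwrite("pics/side5.png",s)
h=cv2.cvtColor(s,cv2.COLOR_BGR2HSV)
r=h[168:182,288:312]; mk=(r[...,0]>10)&(r[...,0]<30)&(r[...,1]>110)
ys,xs=np.nonzero(mk); print(xs.min()+288,xs.max()+288,ys.min()+168,ys.max()+168)
print(h[186:208,300,2], h[193,290:310,2])
for z in(.066,.04): 
    print(proj("side",(.574,.049,z)))
print(proj("side",(.5727,.0482,.134)))
E
```

```text
[0.5755 0.0521 0.1335] tip [0.5779 0.0538 0.076 ] [0.5783 0.0572 0.076 ]
288 311 169 179
[85 76 79 93 85 71 75 76 75 75 71 72 80 79 79 77 77 77 76 76 76 73] [ 92  71  48  45  44  45  50  71  73  74  76  73  73  58  56  92  92 102
 103 104]
[298.1769 193.6402]
[297.8317 200.5597]
[298.6503 174.3772]
```

```bash
python3 g.py .5745,.050,.085,0; python3 -m inch '[[0,[0.2,-0.18,1],[0,0,0]],[0,[0.2,-0.18,3],[0,0,0]],[0,[0.2,-0.18,4.4],[0,0,0]],[0,[0.2,-0.18,4.4],[0,0,0]],[0,[0.2,-0.18,4.4],[0,0,0]]]'; python3 -m inch '[[0,[0,0,0.5],[0,0,0]],[0,[0,0,1],[0,0,0]],[0,[0,0,1.5],[0,0,0]],[0,[0,0,1.5],[0,0,0]]]'; python3 g.py
```

```text
t 23.82 pos [0.572  0.051  0.1295] rot [-1.799e+02  1.000e-01  1.000e-01] w 0.0275 F [-0.   0.3 -1.5] q7 -1
[0.25 0.1  4.45] turn 0.1
clock: 24.45
position: [0.5753, 0.0511, 0.0865]
tcp_rot: [-180.0, -0.0, 0.0]
wrist_force: [-0.2, 0.6, -1.1]
grip_width: 0.0277
clock: 24.95
position: [0.5754, 0.0493, 0.0708]
tcp_rot: [179.9, -0.0, -0.0]
wrist_force: [2.6, -3.8, -2.2]
grip_width: 0.0278
t 24.95 pos [0.5754 0.0493 0.0708] rot [179.9  -0.   -0. ] w 0.0278 F [ 2.6 -3.8 -2.2] q7 0
```

```bash
python3 -m inch '[[0,[0.1,0.15,0],[0,0,0]],[0,[0.1,0.15,0.5],[0,0,0]],[0,[0.1,0.15,1.2],[0,0,0]],[0,[0.1,0.15,1.2],[0,0,0]]]'; python3 -m inch '[[0,[0,0,0],[0,0,0]],[0,[0,0,0],[0,0,0]]]'; python3 g.py
```

```text
clock: 25.45
position: [0.5752, 0.0502, 0.0581]
tcp_rot: [-180.0, 0.1, 0.0]
wrist_force: [0.1, -0.6, -0.8]
grip_width: 0.0277
clock: 25.7
position: [0.5761, 0.0497, 0.0592]
tcp_rot: [-180.0, -0.0, 0.0]
wrist_force: [0.6, -0.4, -0.2]
grip_width: 0.0273
t 25.7 pos [0.5761 0.0497 0.0592] rot [-180.   -0.    0.] w 0.0273 F [ 0.6 -0.4 -0.2] q7 1
```

```bash
python3 -m inch '[[0,[0,0,1],[0,0,0]],[0,[0,0,2],[0,0,0]],[0,[0,0,3],[0,0,0]],[0,[0,0,3.4],[0,0,0]],[0,[0,0,3.4],[0,0,0]],[0,[0,0,3.4],[0,0,0]]]'; python3 -m inch '[[0,[0,0,0.1],[0,0,0]],[0,[0,0,0.2],[0,0,0]],[0,[0,0,0.2],[0,0,0]]]';python3 g.py
```

```text
clock: 26.45
position: [0.5764, 0.0493, 0.0254]
tcp_rot: [-180.0, -0.0, 0.0]
wrist_force: [-0.4, 1.3, -1.6]
grip_width: 0.0276
clock: 26.82
position: [0.5762, 0.0494, 0.0234]
tcp_rot: [-180.0, -0.0, 0.0]
wrist_force: [-0.5, 0.7, 1.7]
grip_width: 0.0275
t 26.82 pos [0.5762 0.0494 0.0234] rot [-180.   -0.    0.] w 0.0275 F [-0.5  0.7  1.7] q7 2
```

Seated: the TCP is at 23.4 mm with contact force. I'll release and go to tray 1.

```bash
python3 -m inch '[[4.4,[0,0,0],[0,0,0]],[4.4,[0,0,0],[0,0,0]],[4.4,[0,0,0],[0,0,0]],[4.4,[0,0,-4],[0,0,0]],[4.4,[0,0,-10],[0,0,0]],[4.4,[0,0,-13],[0,0,0]]]';python3 g.py .447,.4035,.12,0;python3 -m inch '[[4.4,[-12.9,-35.4,3],[0,0,0]],[4.4,[-12.9,-35.4,3],[0,0,0]],[4.4,[-12.9,-35.4,3],[0,0,0]],[4.4,[-12.9,-35.4,3],[0,0,0]],[4.4,[-12.9,-35.4,3],[0,0,0]],[4.4,[-12.9,-35.4,3],[0,0,0]],[4.4,[-12.9,-35.4,9],[0,0,0]],[4.4,[-12.9,-35.4,9],[0,0,0]],[4.4,[-12.9,-35.4,9],[0,0,0]],[4.4,[-12.9,-35.4,9],[0,0,0]]]'; python3 g.py .447,.4035,.0055,0; python3 - <<'E'
from meas import *
t=grab("top");s=grab("side")
cv2.imwrite("pics/v6.png",np.hstack([crop(t,225,150,80,60,400,300),crop(s,245,160,100,75,400,300)]))
E
```

```text
clock: 27.58
position: [0.5775, 0.0492, 0.1565]
tcp_rot: [-179.9, -0.3, -0.0]
wrist_force: [1.1, -0.5, -0.3]
grip_width: 0.0437
t 27.57 pos [0.5775 0.0492 0.1565] rot [-179.9   -0.3   -0. ] w 0.0437 F [ 1.1 -0.5 -0.3] q7 -2
[-13.06 -35.43   3.65] turn -0.0
clock: 28.82
position: [0.4491, 0.4034, 0.0657]
tcp_rot: [-179.8, -0.2, -0.1]
wrist_force: [-0.3, -0.4, 0.4]
grip_width: 0.0439
t 28.82 pos [0.4491 0.4034 0.0657] rot [-1.798e+02 -2.000e-01 -1.000e-01] w 0.0439 F [-0.3 -0.4  0.4] q7 -39
[-0.21 -0.01  6.02] turn -0.1
```

View pics/v6.png

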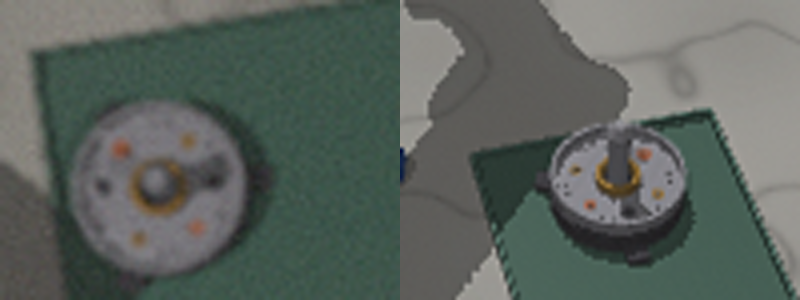

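The first tray sits flat on the seat with the spindle through its hub. Now tray 1.

```bash
python3 -m inch '[[4.4,[-0.2,0,0],[0,0,0]],[4.4,[-0.2,0,2.5],[0,0,0]],[4.4,[-0.2,0,4.5],[0,0,0]],[4.4,[-0.2,0,5.5],[0,0,0]],[4.4,[-0.2,0,6],[0,0,0]],[4.4,[-0.2,0,6],[0,0,0]],[4.4,[-0.2,0,6],[0,0,0]]]';python3 -m inch '[[0,[0,0,0],[0,0,0]],[0,[0,0,0],[0,0,0]],[0,[0,0,0],[0,0,0]],[0,[0,0,0],[0,0,0]]]' 35; python3 -m inch '[[0,[0,0,-3],[0,0,0]],[0,[0,0,-7],[0,0,0]],[0,[0,0,-12],[0,0,0]],[0,[0,0,-12],[0,0,0]],[0,[0,0,-12],[0,0,0]]]'; python3 g.py .576,.0495,.12,0
```

```text
clock: 29.8
position: [0.4454, 0.4036, 0.0036]
tcp_rot: [-180.0, -0.0, 0.0]
wrist_force: [1.3, 0.6, 0.1]
grip_width: 0.044
clock: 30.3
position: [0.4452, 0.4034, 0.0033]
tcp_rot: [-180.0, -0.0, 0.0]
wrist_force: [0.4, 0.6, 0.5]
grip_width: 0.0281
clock: 30.92
position: [0.4443, 0.4028, 0.1222]
tcp_rot: [179.9, 0.1, 0.0]
wrist_force: [-0.0, -0.3, -2.3]
grip_width: 0.028
t 30.93 pos [0.4443 0.4028 0.1222] rot [1.799e+02 1.000e-01 0.000e+00] w 0.028 F [-0.  -0.3 -2.3] q7 -41
[13.16 35.34  0.22] turn 0.0
```

```bash
python3 -m inch '[[0,[2.2,6,0],[0,0,0]],[0,[4.4,12,0],[0,0,0]],[0,[6.6,18,0],[0,0,0]],[0,[8.8,24,0],[0,0,0]],[0,[11,30,0],[0,0,0]],[0,[12.4,33.5,0],[0,0,0]],[0,[13.15,35.35,0],[0,0,0]],[0,[13.15,35.35,0],[0,0,0]],[0,[13.15,35.35,0],[0,0,0]],[0,[13.15,35.35,0],[0,0,0]],[0,[13.15,35.35,0],[0,0,0]]]'; python3 g.py .576,.0495,.085,0
```

```text
clock: 32.3
position: [0.5762, 0.051, 0.123]
tcp_rot: [-180.0, 0.0, 0.1]
wrist_force: [0.4, 0.3, -1.2]
grip_width: 0.0281
t 32.3 pos [0.5762 0.051  0.123 ] rot [-1.8e+02  0.0e+00  1.0e-01] w 0.0281 F [ 0.4  0.3 -1.2] q7 -1
[-0.02  0.15  3.8 ] turn 0.1
```

```bash
python3 -m inch '[[0,[0,0.1,1.5],[0,0,0]],[0,[0,0.1,3.5],[0,0,0]],[0,[0,0.1,4],[0,0,0]],[0,[0,0.1,4.5],[0,0,0]],[0,[0,0.1,5],[0,0,0]],[0,[0,0.1,5.5],[0,0,0]],[0,[0,0.1,5.5],[0,0,0]]]'; python3 g.py .576,.0495,.0335,0
```

```text
clock: 33.17
position: [0.5765, 0.0481, 0.0678]
tcp_rot: [180.0, 0.0, -0.0]
wrist_force: [0.8, -2.6, -2.4]
grip_width: 0.0282
t 33.17 pos [0.5765 0.0481 0.0678] rot [180.   0.  -0.] w 0.0282 F [ 0.8 -2.6 -2.4] q7 1
[-0.05 -0.14  3.43] turn -0.0
```

```bash
python3 -m inch '[[0,[0,0.12,0],[0,0,0]],[0,[0,0.12,1],[0,0,0]],[0,[0,0.12,2],[0,0,0]],[0,[0,0.12,3],[0,0,0]],[0,[0,0.12,3.4],[0,0,0]],[0,[0,0.12,3.4],[0,0,0]],[0,[0,0.12,3.4],[0,0,0]]]'; python3 -m inch '[[0,[0,0,0.1],[0,0,0]],[0,[0,0,0.2],[0,0,0]],[0,[0,0,0.2],[0,0,0]]]';python3 g.py
```

```text
clock: 34.05
position: [0.5768, 0.0476, 0.0344]
tcp_rot: [-180.0, -0.0, 0.0]
wrist_force: [-0.3, 0.1, -1.6]
grip_width: 0.0279
clock: 34.42
position: [0.5765, 0.0476, 0.0321]
tcp_rot: [-180.0, -0.0, 0.0]
wrist_force: [-0.1, 0.9, -1.0]
grip_width: 0.0278
t 34.42 pos [0.5765 0.0476 0.0321] rot [-180.   -0.    0.] w 0.0278 F [-0.1  0.9 -1. ] q7 2
```

```bash
python3 -m inch '[[0,[0,0,0.1],[0,0,0]],[0,[0,0,0.15],[0,0,0]],[0,[0,0,0.15],[0,0,0]]]';python3 g.py; python3 -m inch '[[4.4,[0,0,0],[0,0,0]],[4.4,[0,0,0],[0,0,0]],[4.4,[0,0,0],[0,0,0]],[4.4,[0,0,-4],[0,0,0]],[4.4,[0,0,-10],[0,0,0]],[4.4,[0,0,-12],[0,0,0]]]';python3 g.py .579,.3657,.12,0; python3 - <<'E'
from meas import *
t=grab("top");s=grab("side")
for nm,im,a,b,r in(("top",t,138,189,20),("side",s,287,134,20)):
    try: p,A,_=m(im,"lid",a,b,r); print(nm,p,A)
    except Exception as e: print(e)
E
```

```text
clock: 34.8
position: [0.5767, 0.0476, 0.0312]
tcp_rot: [-180.0, -0.0, 0.0]
wrist_force: [-2.8, 0.7, 6.1]
grip_width: 0.0281
t 34.8 pos [0.5767 0.0476 0.0312] rot [-180.   -0.    0.] w 0.0281 F [-2.8  0.7  6.1] q7 2
clock: 35.55
position: [0.5784, 0.0476, 0.1543]
tcp_rot: [-179.9, -0.3, -0.0]
wrist_force: [-0.3, 0.8, -0.8]
grip_width: 0.0438
t 35.55 pos [0.5784 0.0476 0.1543] rot [-179.9   -0.3   -0. ] w 0.0438 F [-0.3  0.8 -0.8] q7 -1
[  0.05 -31.81   3.43] turn -0.0
top [137.8634 188.4033] 762.5
max() iterable argument is empty
```

```bash
python3 -m inch '[[6.4,[0,-31.8,3],[0,0,0]],[6.4,[0,-31.8,3],[0,0,0]],[6.4,[0,-31.8,3],[0,0,0]],[6.4,[0,-31.8,3],[0,0,0]],[6.4,[0,-31.8,3],[0,0,0]],[6.4,[0,-31.8,3],[0,0,0]],[6.4,[0,-31.8,8],[0,0,0]],[6.4,[0,-31.8,8],[0,0,0]],[6.4,[0,-31.8,8],[0,0,0]],[6.4,[0,-31.8,8],[0,0,0]]]'; python3 g.py .579,.3657,.0055,0;  python3 - <<'E'
from meas import *
t=grab("top");s=grab("side")
cv2.imwrite("pics/v7.png",np.hstack([crop(t,225,150,80,60,400,300),crop(s,245,160,100,75,400,300)]))
E
```

```text
clock: 36.9
position: [0.5778, 0.3656, 0.0727]
tcp_rot: [-179.9, -0.1, -0.0]
wrist_force: [-1.0, -0.6, -0.6]
grip_width: 0.064
t 36.9 pos [0.5778 0.3656 0.0727] rot [-1.799e+02 -1.000e-01 -0.000e+00] w 0.064 F [-1.  -0.6 -0.6] q7 -27
[ 0.12 -0.01  6.72] turn -0.0
```

View pics/v7.png

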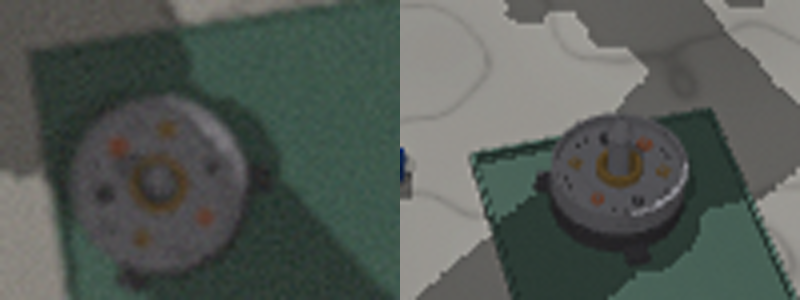

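Both trays are stacked level. Next I'll pick up the lid by its collar.

```bash
python3 -m inch '[[6.4,[0.1,0,2],[0,0,0]],[6.4,[0.1,0,4],[0,0,0]],[6.4,[0.1,0,5.5],[0,0,0]],[6.4,[0.1,0,6.3],[0,0,0]],[6.4,[0.1,0,6.6],[0,0,0]],[6.4,[0.1,0,6.6],[0,0,0]]]';python3 -m inch '[[0,[0,0,0],[0,0,0]],[0,[0,0,0],[0,0,0]],[0,[0,0,0],[0,0,0]],[0,[0,0,0],[0,0,0]]]' 40; python3 -m inch '[[0,[0,0,-3],[0,0,0]],[0,[0,0,-7],[0,0,0]],[0,[0,0,-12.5],[0,0,0]],[0,[0,0,-12.5],[0,0,0]],[0,[0,0,-12.5],[0,0,0]]]'; python3 g.py .576,.0485,.13,0
```

```text
clock: 37.75
position: [0.5777, 0.3657, 0.0048]
tcp_rot: [-180.0, -0.0, 0.0]
wrist_force: [-0.7, 0.3, -0.1]
grip_width: 0.0638
clock: 38.25
position: [0.5778, 0.3658, 0.0051]
tcp_rot: [-180.0, -0.0, 0.0]
wrist_force: [0.5, 0.5, 0.5]
grip_width: 0.0416
clock: 38.88
position: [0.5769, 0.3653, 0.1289]
tcp_rot: [180.0, 0.1, 0.0]
wrist_force: [0.3, -0.4, -1.7]
grip_width: 0.0415
t 38.88 pos [0.5769 0.3653 0.1289] rot [1.8e+02 1.0e-01 0.0e+00] w 0.0415 F [ 0.3 -0.4 -1.7] q7 -27
[-0.09 31.68 -0.11] turn 0.0
```

```bash
python3 -m inch '[[0,[0,6,0],[0,0,0]],[0,[0,12,0],[0,0,0]],[0,[0,18,0],[0,0,0]],[0,[0,24,0],[0,0,0]],[0,[-0.1,29,0],[0,0,0]],[0,[-0.1,31.7,0],[0,0,0]],[0,[-0.1,31.7,0],[0,0,0]],[0,[-0.1,31.7,0],[0,0,0]],[0,[-0.1,31.7,0],[0,0,0]],[0,[-0.1,31.7,2],[0,0,0]],[0,[-0.1,31.7,4],[0,0,0]],[0,[-0.1,31.7,4],[0,0,0]]]'; python3 g.py .576,.0485,.075,0; python3 -m inch '[[0,[0,0,0.5],[0,0,0]],[0,[0,0,1],[0,0,0]],[0,[0,0,1.5],[0,0,0]],[0,[0,0,1.5],[0,0,0]]]';python3 g.py .576,.0485,.045,0
```

```text
clock: 40.38
position: [0.575, 0.0498, 0.0879]
tcp_rot: [180.0, 0.2, 0.1]
wrist_force: [-0.8, -0.2, -0.9]
grip_width: 0.0417
t 40.38 pos [0.575  0.0498 0.0879] rot [1.8e+02 2.0e-01 1.0e-01] w 0.0417 F [-0.8 -0.2 -0.9] q7 0
[0.1  0.13 1.29] turn 0.1
clock: 40.88
position: [0.5762, 0.0485, 0.0743]
tcp_rot: [180.0, 0.0, 0.0]
wrist_force: [0.7, -1.0, -1.9]
grip_width: 0.0416
t 40.88 pos [0.5762 0.0485 0.0743] rot [180.   0.   0.] w 0.0416 F [ 0.7 -1.  -1.9] q7 1
[-0.02  0.    2.93] turn 0.0
```

Now I'll lower the lid to the seat.

```bash
python3 -m inch '[[0,[0,0.05,1],[0,0,0]],[0,[0,0.05,2],[0,0,0]],[0,[0,0.05,2.7],[0,0,0]],[0,[0,0.05,3],[0,0,0]],[0,[0,0.05,3],[0,0,0]],[0,[0,0.05,3.1],[0,0,0]],[0,[0,0.05,3.1],[0,0,0]]]';python3 g.py .576,.0485,.043,0
```

```text
clock: 41.75
position: [0.5767, 0.0482, 0.0438]
tcp_rot: [-180.0, -0.0, 0.0]
wrist_force: [0.4, 0.2, -2.1]
grip_width: 0.0414
t 41.75 pos [0.5767 0.0482 0.0438] rot [-180.   -0.    0.] w 0.0414 F [ 0.4  0.2 -2.1] q7 2
[-0.07 -0.03  0.08] turn 0.0
```

```bash
python3 -m inch '[[0,[0,0,0.1],[0,0,0]],[0,[0,0,0.15],[0,0,0]],[0,[0,0,0.15],[0,0,0]]]'; python3 g.py;
```

```text
clock: 42.12
position: [0.5768, 0.0481, 0.043]
tcp_rot: [-180.0, -0.0, 0.0]
wrist_force: [-1.0, 0.1, 5.5]
grip_width: 0.0414
t 42.12 pos [0.5768 0.0481 0.043 ] rot [-180.   -0.    0.] w 0.0414 F [-1.   0.1  5.5] q7 2
```

The lid is seated at z = 43 mm, which is exactly the expected height. I'll release it and go to the clip.

```bash
python3 -m inch '[[6,[0,0,0],[0,0,0]],[6,[0,0,0],[0,0,0]],[6,[0,0,0],[0,0,0]],[6,[0,0,-4],[0,0,0]],[6,[0,0,-10],[0,0,0]],[6,[0,0,-12],[0,0,0]]]';python3 g.py .3998,-.299,.12,-93; python3 -m inch '[[4,[-17.7,34.7,4],[0,0,93]],[4,[-17.7,34.7,4],[0,0,93]],[4,[-17.7,34.7,4],[0,0,93]],[4,[-17.7,34.7,4],[0,0,93]],[4,[-17.7,34.7,4],[0,0,93]],[4,[-17.7,34.7,4],[0,0,93]],[4,[-17.7,34.7,4],[0,0,93]],[4,[-17.7,34.7,4],[0,0,93]],[4,[-17.7,34.7,4],[0,0,93]],[4,[-17.7,34.7,8],[0,0,93]],[4,[-17.7,34.7,8],[0,0,93]],[4,[-17.7,34.7,8],[0,0,93]]]'; python3 - <<'E'
from meas import *
t=grab("top");s=grab("side")
cv2.imwrite("pics/v8.png",np.hstack([crop(t,225,150,80,60,400,300),crop(s,215,160,120,90,400,300)]))
E
python3 g.py .3998,-.299,.0095,-93
```

```text
clock: 42.88
position: [0.5787, 0.048, 0.166]
tcp_rot: [-179.9, -0.3, -0.0]
wrist_force: [0.6, -0.4, -0.3]
grip_width: 0.0599
t 42.88 pos [0.5787 0.048  0.166 ] rot [-179.9   -0.3   -0. ] w 0.0599 F [ 0.6 -0.4 -0.3] q7 -2
[-17.88  34.71   4.6 ] turn 93.0
clock: 44.38
position: [0.3998, -0.2994, 0.0828]
tcp_rot: [-180.0, -0.0, -93.0]
wrist_force: [-0.4, 0.2, 0.5]
grip_width: 0.0398
t 44.48 pos [ 0.4004 -0.2995  0.0833] rot [-179.9   -0.   -93. ] w 0.04 F [ 0.1 -0.7  1.2] q7 -51
[-0.05  0.07  7.38] turn 0.0
```

View pics/v8.png

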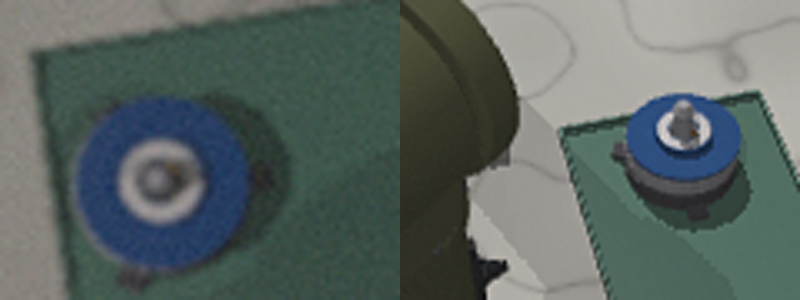

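The lid lies level on the stack with its collar up and the spindle through it. Now I'll grip the clip.

```bash
python3 -m inch '[[4,[-0.05,0.05,3],[0,0,0]],[4,[-0.05,0.05,5],[0,0,0]],[4,[-0.05,0.05,6.5],[0,0,0]],[4,[-0.05,0.05,7.3],[0,0,0]],[4,[-0.05,0.05,7.3],[0,0,0]],[4,[-0.05,0.05,7.3],[0,0,0]]]';python3 -m inch '[[0,[0,0,0],[0,0,0]],[0,[0,0,0],[0,0,0]],[0,[0,0,0],[0,0,0]],[0,[0,0,0],[0,0,0]],[0,[0,0,0],[0,0,0]]]' 55; python3 g.py; python3 -m inch '[[0,[0,0,-3],[0,0,0]],[0,[0,0,-7],[0,0,0]],[0,[0,0,-10],[0,0,0]],[0,[0,0,-10],[0,0,0]],[0,[0,0,-10],[0,0,0]]]'; python3 g.py; python3 - <<'E'
from meas import *
s=grab("side"); cv2.imwrite("pics/v9.png",crop(s,185,270,120,90,800,600))
E
```

```text
clock: 45.22
position: [0.3997, -0.2988, 0.0097]
tcp_rot: [-179.9, -0.0, -93.0]
wrist_force: [0.5, -0.4, 0.4]
grip_width: 0.04
clock: 45.85
position: [0.3992, -0.2986, 0.0092]
tcp_rot: [-180.0, -0.0, -93.0]
wrist_force: [-1.3, 0.3, 0.7]
grip_width: 0.0136
t 45.85 pos [ 0.3992 -0.2986  0.0092] rot [-180.   -0.  -93.] w 0.0136 F [-1.3  0.3  0.7] q7 -44
clock: 46.48
position: [0.3986, -0.2977, 0.1081]
tcp_rot: [179.9, 0.1, -93.0]
wrist_force: [-0.4, 0.4, -0.8]
grip_width: 0.0133
t 46.48 pos [ 0.3986 -0.2977  0.1081] rot [ 1.799e+02  1.000e-01 -9.300e+01] w 0.0133 F [-0.4  0.4 -0.8] q7 -53
```

View pics/v9.png

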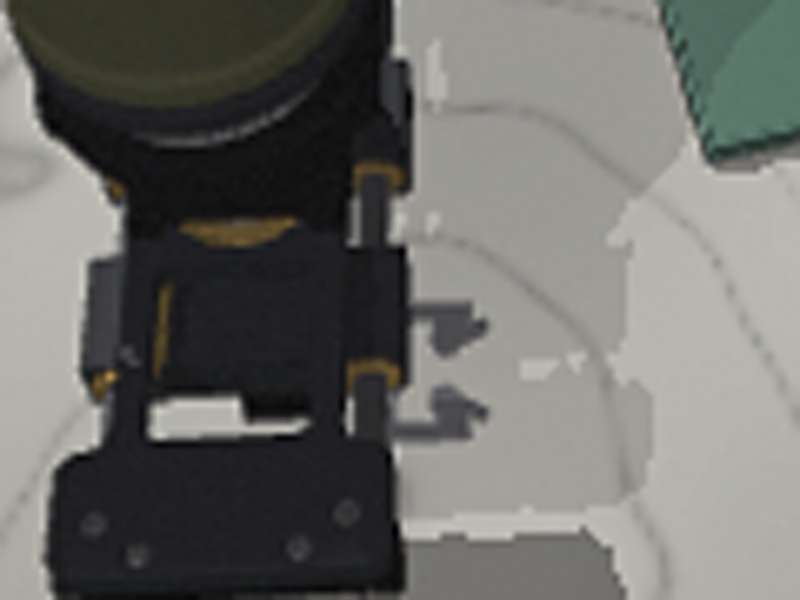

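```bash
python3 - <<'E'
from h import *
for p in((488,325),(488,410),(488,367.5)): print(onz("side",(185+p[0]*.15-.4,270+p[1]*.15-.4),.102))
E
python3 g.py .495,.0527,.13,-93
```

```text
[ 0.454  -0.2872  0.102 ]
[ 0.4525 -0.3115  0.102 ]
[ 0.4532 -0.2994  0.102 ]
t 46.52 pos [ 0.3982 -0.2977  0.1078] rot [ 1.799e+02  1.000e-01 -9.300e+01] w 0.0131 F [-0.   0.3 -1.1] q7 -53
[-35.49  -7.84  -2.22] turn 0.0
```

```bash
python3 -m inch '[[0,[0,0,-2.2],[0,0,0]],[0,[-6,-1.3,-2.2],[0,0,0]],[0,[-12,-2.6,-2.2],[0,0,0]],[0,[-18,-4,-2.2],[0,0,0]],[0,[-24,-5.3,-2.2],[0,0,0]],[0,[-30,-6.6,-2.2],[0,0,0]],[0,[-34,-7.5,-2.2],[0,0,0]],[0,[-35.5,-7.85,-2.2],[0,0,0]],[0,[-35.5,-7.85,-2.2],[0,0,0]],[0,[-35.5,-7.85,-2.2],[0,0,0]],[0,[-35.5,-7.85,-2.2],[0,0,0]]]'; python3 g.py .495,.0527,.065,-93
```

```text
clock: 47.9
position: [0.4958, 0.0502, 0.131]
tcp_rot: [180.0, 0.0, -93.2]
wrist_force: [-0.5, -0.4, -0.7]
grip_width: 0.0139
t 47.9 pos [0.4958 0.0502 0.131 ] rot [180.    0.  -93.2] w 0.0139 F [-0.5 -0.4 -0.7] q7 -100
[-0.25  0.09  6.6 ] turn -0.2
```

```bash
python3 -m inch '[[0,[-0.2,0.1,3],[0,0,0]],[0,[-0.2,0.1,5.5],[0,0,0]],[0,[-0.2,0.1,6.6],[0,0,0]],[0,[-0.2,0.1,6.6],[0,0,0]],[0,[-0.2,0.1,6.6],[0,0,0]],[0,[-0.2,0.1,6.6],[0,0,0]]]'; python3 g.py .495,.0527,.0585,-93; python3 - <<'E'
from meas import *
s=grab("side");cv2.imwrite("pics/v10.png",crop(s,250,165,80,60,800,600))
E
```

```text
clock: 48.65
position: [0.4959, 0.0542, 0.0661]
tcp_rot: [-179.9, 0.0, -93.0]
wrist_force: [-0.6, 0.2, -1.4]
grip_width: 0.0134
t 48.65 pos [0.4959 0.0542 0.0661] rot [-179.9    0.   -93. ] w 0.0134 F [-0.6  0.2 -1.4] q7 -97
[0.15 0.09 0.76] turn 0.0
```

View pics/v10.png

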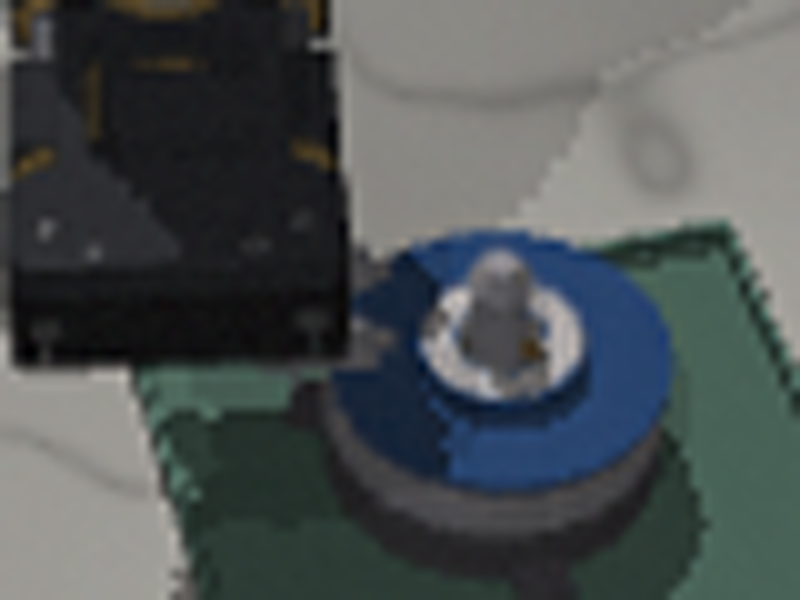

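```bash
python3 - <<'E'
from h import *
f=lambda p,z: onz("side",(250+p[0]*.1-.4,165+p[1]*.1-.4),z)
print("noses",f((392,265),.06),f((392,347),.06),"tip",f((500,256),.076))
for z in(.076,.068): print((proj("side",(.5765,.0485,z))-[249.6,164.6])*10)
E
python3 -m inch '[[0,[0.1,0,0.7],[0,0,0]],[0,[0.1,0,0.7],[0,0,0]],[0,[0.1,0,0.7],[0,0,0]]]'; python3 g.py .505,.0522,.0577,-93 .5405,.0504,.0577,-93
```

```text
noses [0.5524 0.0656 0.06  ] [0.5492 0.0378 0.06  ] tip [0.5775 0.051  0.076 ]
[497.3853 263.74  ]
[496.2248 285.6837]
clock: 49.08
position: [0.495, 0.053, 0.0579]
tcp_rot: [180.0, -0.0, -93.0]
wrist_force: [0.3, 0.9, -1.8]
grip_width: 0.0134
t 49.08 pos [0.495  0.053  0.0579] rot [180.  -0. -93.] w 0.0134 F [ 0.3  0.9 -1.8] q7 -96
[ 0.03 -1.    0.02] turn 0.0
[ 0.02 -4.56  0.02] turn 0.0
```

The noses are lined up with the spindle to within about 1 mm, so I'll start pushing.

```bash
python3 -m inch '[[0,[0,-0.8,0.02],[0,0,0]],[0,[0,-1.6,0.02],[0,0,0]],[0,[0,-2.4,0.02],[0,0,0]],[0,[0,-3,0.02],[0,0,0]],[0,[0,-3,0.02],[0,0,0]],[0,[0,-3,0.02],[0,0,0]]]' 60; python3 g.py .5405,.0504,.0577,-93
```

```text
clock: 49.82
position: [0.5248, 0.0515, 0.0577]
tcp_rot: [180.0, -0.0, -93.0]
wrist_force: [0.4, 0.3, -0.5]
grip_width: 0.0131
t 49.83 pos [0.5248 0.0515 0.0577] rot [180.  -0. -93.] w 0.0131 F [ 0.4  0.3 -0.5] q7 -94
[ 0.02 -1.58  0.  ] turn 0.0
```

```bash
for i in 1; do python3 -m inch '[[0,[0,-0.3,0],[0,0,0]],[0,[0,-0.6,0],[0,0,0]],[0,[0,-0.6,0],[0,0,0]]]'; python3 -m inch '[[0,[0,-0.3,0],[0,0,0]],[0,[0,-0.3,0],[0,0,0]]]'; python3 -m inch '[[0,[0,-0.3,0],[0,0,0]],[0,[0,-0.3,0],[0,0,0]]]';python3 -m inch '[[0,[0,-0.3,0],[0,0,0]],[0,[0,-0.3,0],[0,0,0]]]'; done; python3 g.py .5405,.0504,.0577,-93
```

```text
clock: 50.2
position: [0.5295, 0.0511, 0.0574]
tcp_rot: [179.8, -0.0, -93.0]
wrist_force: [-5.2, -1.0, 0.0]
grip_width: 0.0136
clock: 50.45
position: [0.5334, 0.0509, 0.0575]
tcp_rot: [179.9, -0.0, -93.0]
wrist_force: [-3.0, -0.1, -1.0]
grip_width: 0.0135
clock: 50.7
position: [0.5389, 0.0506, 0.0584]
tcp_rot: [-179.8, -0.0, -93.0]
wrist_force: [1.8, -0.8, -2.7]
grip_width: 0.0135
clock: 50.95
position: [0.5403, 0.0505, 0.0582]
tcp_rot: [-180.0, -0.0, -93.0]
wrist_force: [-1.7, -1.6, 1.1]
grip_width: 0.0137
t 50.95 pos [0.5403 0.0505 0.0582] rot [-180.   -0.  -93.] w 0.0137 F [-1.7 -1.6  1.1] q7 -92
[ 0.01 -0.02  0.05] turn -0.0
```

```bash
python3 -m inch '[[0,[0,-0.15,0],[0,0,0]],[0,[0,-0.15,0],[0,0,0]]]'; python3 -m inch '[[0,[0,-0.15,0.05],[0,0,0]],[0,[0,-0.15,0.05],[0,0,0]]]';  python3 -m inch '[[0,[0,-0.15,0],[0,0,0]],[0,[0,-0.15,0],[0,0,0]]]'; python3 g.py
```

```text
clock: 51.2
position: [0.5405, 0.0506, 0.0577]
tcp_rot: [179.9, -0.0, -93.0]
wrist_force: [-5.4, -1.1, 3.2]
grip_width: 0.0133
clock: 51.45
position: [0.5406, 0.0506, 0.0573]
tcp_rot: [179.7, 0.0, -93.0]
wrist_force: [-10.1, -1.2, 7.5]
grip_width: 0.0138
clock: 51.7
position: [0.5406, 0.0505, 0.0573]
tcp_rot: [179.5, 0.0, -93.0]
wrist_force: [-13.1, -0.4, 12.7]
grip_width: 0.0134
t 51.7 pos [0.5406 0.0505 0.0573] rot [179.5   0.  -93. ] w 0.0134 F [-13.1  -0.4  12.7] q7 -92
```

Hard stop reached. I'll do a short tug test, then go back to neutral and release.

```bash
python3 -m inch '[[0,[0,0.4,0],[0,0,0]],[0,[0,0.7,-0.05],[0,0,0]],[0,[0,0.7,-0.05],[0,0,0]]]'; python3 g.py; python3 -m inch '[[0,[0,-0.3,0],[0,0,0]],[0,[0,-0.3,0],[0,0,0]]]'; python3 -m inch '[[3,[0,0,0],[0,0,0]],[3,[0,0,0],[0,0,0]],[3.5,[0,0,0],[0,0,0]],[3.5,[0,0,-2],[0,0,0]],[3.5,[0,0,-6],[0,0,0]],[3.5,[0,0,-12],[0,0,0]],[3.5,[0,6,-12],[0,0,0]],[3.5,[0,6,-12],[0,0,0]]]'; python3 g.py
```

```text
clock: 52.08
position: [0.5389, 0.0508, 0.0585]
tcp_rot: [-179.8, 0.0, -93.0]
wrist_force: [2.1, -1.2, -0.5]
grip_width: 0.0132
t 52.08 pos [0.5389 0.0508 0.0585] rot [-179.8    0.   -93. ] w 0.0132 F [ 2.1 -1.2 -0.5] q7 -93
clock: 52.32
position: [0.5403, 0.0507, 0.0578]
tcp_rot: [179.9, -0.0, -93.0]
wrist_force: [-1.4, -1.2, 0.6]
grip_width: 0.0136
clock: 53.32
position: [0.4765, 0.0543, 0.1775]
tcp_rot: [179.8, 0.2, -92.9]
wrist_force: [1.3, 0.0, 0.3]
grip_width: 0.0348
t 53.33 pos [0.4765 0.0543 0.1775] rot [179.8   0.2 -92.9] w 0.0348 F [1.3 0.  0.3] q7 -103
```

Now I'll move the arm aside, out of both views of the carrier, and inspect.

```bash
python3 -m inch '[[5,[-36,4,-3],[0,0,-40]],[5,[-36,4,-3],[0,0,-40]],[5,[-36,4,-3],[0,0,-40]],[5,[-36,4,-3],[0,0,-40]],[5,[-36,4,-3],[0,0,-40]],[5,[-36,4,-3],[0,0,-40]],[5,[-36,4,-3],[0,0,-40]],[5,[-36,4,-3],[0,0,-40]],[5,[-36,4,-3],[0,0,-40]]]'; python3 - <<'E'
from meas import *
t=grab("top");s=grab("side")
cv2.imwrite("pics/v11.png",np.vstack([np.hstack([crop(t,225,150,80,60,400,300),crop(s,255,165,80,60,400,300)]),np.hstack([cv2.resize(t,(400,300)),cv2.resize(s,(400,300))])]))
E
```

```text
clock: 54.45
position: [0.4604, 0.4137, 0.2077]
tcp_rot: [180.0, -0.0, -53.1]
wrist_force: [0.3, 0.4, -0.5]
grip_width: 0.0502
```

View pics/v11.png

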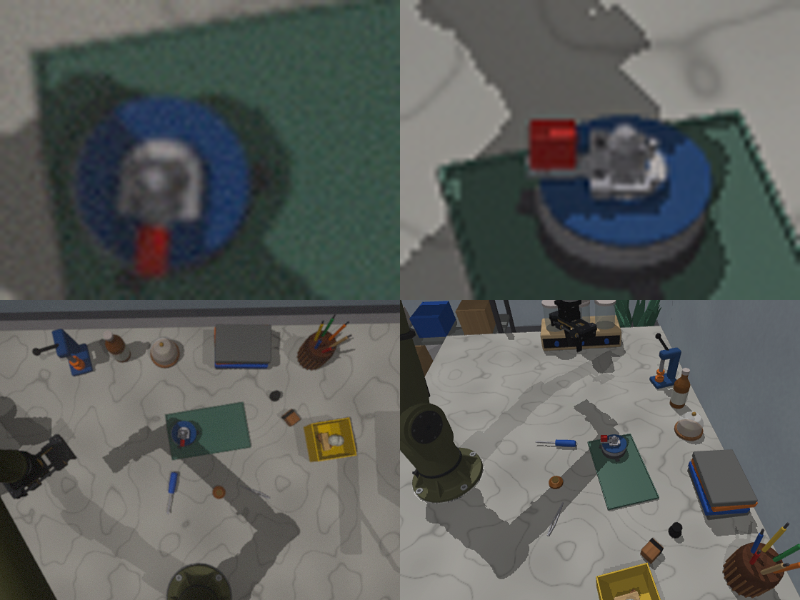

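The clip lies on the collar with its arms round the spindle, the pan is empty, and the other things are where they were. One numeric height check on the grip before I hand in.

```bash
python3 - <<'E'
from meas import *
from cell import sign_off
t=grab("top");s=grab("side")
pt,At,_=m(t,"red",255.5,200,9); ps,As,_=m(s,"red",286,193.5,10)
X,g=tri(ps,pt); print(pt,ps,X,g)
if .058<X[2]<.080: print(sign_off())
E
```

```text
[254.9811 199.7008] [285.  193.5] [0.5403 0.052  0.0668] 0.0017833581693750492
the job is handed in; nothing more can be done
None
```

The wash carrier is ready and I handed the job in at about 54.5 s of the 208 s allowed.

- **Scrap:** all four pieces, two paper balls and two pegwood offcuts, are in the yellow bin. I saw them in the bin from both cameras, and the pan was empty in the last picture.
- **Trays:** only two trays were present. Both are stacked on the spindle, seated at the expected heights with light contact force, and they look level.
- **Lid:** it is on top of the trays, collar up, with the tool at 43.0 mm on seating, exactly the expected height.
- **Clip:** I pushed it level along +x. The resistance rose to about 5 N in the readings and then reversed as the arms snapped in. It then stopped hard at about 13 N, with the tool at x = 0.5406 m against an expected 0.5405 m. A short tug drew the tool back about 1.7 mm against 2 N and it held.
- **Last check:** the clip's grip measured 66.8 mm high from the two views, against 67 mm expected. The other things on the bench look unmoved, judging by eye from the last picture.

**Disagreements:** the two cameras differ by 2–3 mm on the same points. I corrected for that by the side forces as the trays and lid went onto the spindle. The hubs gripped at 27.7 mm instead of 30 mm and the collar at 41.5 mm instead of 44 mm, probably because they are faceted.

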